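Draw the next heel from the heel magazine

ROBOT

A 6-joint arm with a two-finger parallel gripper is mounted at the origin on the work surface. World frame = base frame: x ahead of the robot, y to its left, z up, the work surface at z = 0. Lengths are in m, angles in rad, forces in N, time in s.
With the tool pointing down it reaches from about 0.325 to 0.925 m from the base axis. Payload 3.1 kg.
Tool frame: the origin (TCP) lies at the centre of the arm's flange, where the gripper is bolted on; the fingertips stand tcp_to_tips ahead of it and the grasp point (between the pads) lies 155 mm ahead of it (tcp_to_tips is the distance from the TCP to the fingertips, in m); z points along the fingers, y is the direction in which the jaws open and shut (so a half turn about z gives the same grasp; the last joint's range is limited). The gripper opens to 85 mm and grips with 20 to 120 N. Pads are 22 mm wide; open, the fingers measure 114 mm over their backs; the gripper's body (76 mm by 85 mm) begins 54 mm behind the grasp point. The pads swing forward as they close: fully open they stand 13 mm farther back than shut.
Start: joints at [1.205, 0.217, 1.613, -0, 1.311, -0.112], TCP at [0.157, 0.605, 0.405] pointing down, gripper open.
Joint ranges: [-2.75, 2.75], [-0.78, 2.1], [0.31, 2.55], [-1.13, 4.27], [0.13, 2.63], [-2.58, 2.58]. Speed limits (rad/s): [2.79, 2.79, 3.14, 3.14, 3.14, 3.14].

INTERFACE

Orientations are given as [roll, pitch, yaw] about the fixed x, y, z axes, in that order (R = Rz(yaw) Ry(pitch) Rx(roll)).
In Python, from station import sense, grab_frame, camera_info, close_job, search_frame, tcp_to_tips gives the robot as it stands.
- The arm moves only by the shell command python3 -m handwheel 'ROWS' [OPENING] [FORCE]. ROWS is JSON, a list of rows, each a list of 2 entries, a list of its own where there are three numbers: the shift along the tool's x, y, z in cm, then the turn about the tool's z in rad. In form: [[[tx, ty, tz], turn], ...]. A call has 1 to 5 rows; each row is the pose to reach, as a shift and turn from the pose measured when the call began, along the tool's axes at that moment; what a row does not reach only later rows make up. A row lasts 1/10 s, in which the tool goes at most 50 mm and 8.59 degrees, less where a joint would pass 70% of its speed; a pose out of reach is approached as far as the arm can. A call with a gripper value outside its range is refused whole. OPENING is the finger opening in cm, from 0 to 8.54, set as the call begins (- or left out, the last holds). The fingers move at their own pace and stop on an object; FORCE is the grip in N (left out, the last holds). Time passes only in rows, so rows that repeat a pose let the fingers close. It gives the time, the measured TCP pose, the force and the opening at its end, in the units of the state.
- sense(): the state, without advancing time (a new reading comes with each control period).
- grab_frame(name): name is "scene" or "top"; returns the picture (420x560x3 uint8, blue, green, red); there is no depth.
- camera_info(name): a dict with "camera_matrix" (3x3 intrinsics, pixels), "cam_to_world" (4x4, takes a point from camera to world coordinates). Camera axes: x right, y up, looking along -z (the intrinsics and any distortion apply to the point x, -y, -z); pixel columns grow to the right and rows downward; lengths in m; the calibration is good to about 2 mm. A picture is of the moment at which its call begins. camera_info takes no time and is no camera call.
- close_job(): hands the job in, once; it reports no verdict.
Trained networks look in the newest picture that a camera, given by its name, has taken for a name from the list of things; names that differ only in an ending like _2 or _b are one class to them, and where a whole thing is asked for, a point or a joint stands for the part that bears it (a point fixed in the world has none). Each returns a list of dicts, best first, with "conf" (0 to 1); they miss things now and then, are a little off and sometimes report something else, mostly with a low value. They report only what shows in the picture. A call takes as long as a camera call. They do not tell look-alikes from the thing itself.
- search_frame(camera, label): "point" ([x, y, z] in m, in world coordinates, good to about 4 mm: the middle of the surface that is visible of it).
The state is a dict: "t": time; "joints": joint angles; "qd": joint speeds; "joint_torque": joint torques, N m; "tool_pos": TCP position; "ee_rot": TCP orientation; "ft_force": force on the tool from outside, world axes, zero at the start; "wrist_torque": the same for the moment, N m; "gripper_width": opening from 0.0 (shut) to 1.0 (fully open).
Only numpy, scipy, OpenCV 4.12 (cv2) and the standard library are available. Lean on these libraries where they do the work, as an engineer would, in place of code of your own. Each camera call takes 0.05 s, during which the arm holds its last target.

TASK

Get the next heel ready for the shoemaker: swing the heel magazine's delivery flap (the plate with the red ball knob) over past upright and lower it gently onto its stop without letting it drop. Then draw only the bottom heel out from under the stack and leave it lying flat and wholly on the lowered flap, so that the other four heels drop down one place inside the magazine. Do not disturb the other things on the bench.

Things in the scene. Friction and masses are not known exactly. Their poses are not given: they have to be found in the camera images.
- magazine: heel magazine bolted to the bench: grey-green pedestal, bare metal floor 60 mm above the bench, an upright stack of five shoe heels on it in a cage of flat steel bars. Origin: on the bench under the stack's centre line. x points from the outlet to the rear (a heel leaves along -x), y across, z up; all x, y below are in this frame
- magazine_floor (a point): middle of the magazine's floor under the stack, 60 above the bench; the bottom heel stands on it. The floor runs smoothly forward to x -74, where the flap is hinged. Two dark ears, 18 high, stand on it at x -62 to -69, |y| 58 to 63
- cage_band (a point): centre of the steel band round the stack, 68 above the floor; the band is 14 high, reaches |y| 37, its front face is at x -40.5. It joins a rear bar 22 wide (inner face x +32) and two side bars 18 wide (x -8 to +10, |y| 31 to 34), all rising 145 above the floor. The bottom heels' sides are bare in front of the side bars
- gate_foot (a point): foot of the gate tongue, 30 above the floor in front of the stack: a steel strip 26 wide (x -34.5 to -37.5) on the band, reaching up to 105 above the floor, that holds back all heels but the bottom one, which passes under it
- flap_hinge (a point): middle of the flap's hinge axis, 75 in front of the stack's centre line and 3.5 below the floor's top; the axis is level, along y
- flap (a joint): delivery flap, rad: 0 = raised, leaning 0.14 back past upright against the ears, where it stays and shuts the outlet; 0.14 = upright; 1.71 = lowered, level on its stop, its top 1 below the magazine's floor. Aluminium plate 124 wide, 4 thick, from 3 to 88 from the hinge axis, about 0.26 kg, free hinge: past upright it falls if let go
- flap_knob (a point): centre of the red ball knob, 24 in diameter, on an 8 mm stem in the middle of the flap's free edge, 110 from the hinge axis, 22 beyond the plate's edge. Flap raised: about 166 above the bench and 60 in front of the stack's centre line. Flap lowered: 57 above the bench, 185 in front of it
- heel1_mid (a point): middle (half-way up) of heel 1, counted from the bottom of the stack: a solid built shoe heel, brown layers on a black rubber one, 63.5 long (33 in front of this point, 30.5 behind it), 60 wide, 25 thick, about 0.1 kg; flat front, parallel sides for the front 41, round rear. It starts under the stack
- heel2_mid (a point): middle of heel 2 from the bottom, like heel 1; at the start 37.5 above the magazine's floor
- heel3_mid (a point): middle of heel 3 from the bottom, like heel 1; at the start 62.5 above the magazine's floor
- heel4_mid (a point): middle of heel 4 from the bottom, like heel 1; at the start 87.5 above the magazine's floor
- heel5_mid (a point): middle of heel 5 from the bottom, like heel 1; at the start 112.5 above the magazine's floor
- top_lift: bystander: a loose black rubber heel top piece lying flat, same outline as the heels, 8 thick. Origin at its base centre
- shoe_last: bystander: a green plastic shoe last standing on its sole, about 270 long, 86 wide, 84 high. Origin at its base centre
- hammer: bystander: a shoemaker's hammer lying flat, 260 long, wooden handle, dark steel head. Origin at mid-length on the bench
- awl: bystander: an awl lying flat, 150 long, light wooden handle. Origin at mid-length on the bench
- glue_brush: bystander: a glue brush lying flat, 190 long. Origin at mid-length on the bench
- glue_jar: bystander: a closed cream-coloured glue jar with a blue cap, 72 across, 95 high. Origin at its base centre
- thread_spool: bystander: a standing spool of yellow thread, 48 across, 60 high. Origin at its base centre
- tack_dish: bystander: a small steel tack bowl, 84 across, 28 high. Origin at its base centre
Things that resemble listed ones, but are neither listed nor needed, are in the scene too. What is shaped like the part that bears heel5_mid but orange or turquoise is not meant.

How it is judged:
On the way, in this order (a step that is already met when the one before it is completed fails the run):
1. the flap is lowered onto its stop (value of joint flap above 1.66 rad), for 0.2 s.
2. the bottom heel is out on the flap and the next heel has dropped to the magazine's floor (x of heel1_mid in the frame of magazine between -0.15 and -0.092 m and y of heel1_mid in the frame of magazine between -0.03 and 0.03 m and z of heel1_mid in the frame of magazine between 0.0665 and 0.0765 m and angle between heel1_mid's own z axis and vertical below 0.12 rad and x of heel2_mid in the frame of magazine between -0.008 and 0.008 m and y of heel2_mid in the frame of magazine between -0.008 and 0.008 m and z of heel2_mid in the frame of magazine between 0.0675 and 0.0775 m), for 0.2 s.
At the end, for the whole second after the job is handed in: Flap down on its stop (within 0.05 rad). Heel 1 flat on it (0.12 rad, 5 mm in height), its middle 92 to 150 mm in front of the stack's centre line, within 30 mm sideways. Heels 2 to 5 stacked in the magazine, each one place lower (5 mm in height, 8 mm sideways) (all of step 2 and value of joint flap above 1.66 rad and x of heel3_mid in the frame of magazine between -0.008 and 0.008 m and y of heel3_mid in the frame of magazine between -0.008 and 0.008 m and z of heel3_mid in the frame of magazine between 0.0925 and 0.1025 m and x of heel4_mid in the frame of magazine between -0.008 and 0.008 m and y of heel4_mid in the frame of magazine between -0.008 and 0.008 m and z of heel4_mid in the frame of magazine between 0.1175 and 0.1275 m and x of heel5_mid in the frame of magazine between -0.008 and 0.008 m and y of heel5_mid in the frame of magazine between -0.008 and 0.008 m and z of heel5_mid in the frame of magazine between 0.1425 and 0.1525 m); the robot touches nothing.
It fails at once if the flap lands hard on its stop: it turns faster than 4 rad/s within the last 0.2 rad (let go more than about 6 mm above the stop) (value of joint flap above 1.51 rad and velocity of joint flap above 4 rad/s).
It fails at once if one of the other heels comes out of the magazine (x of any of heel2_mid, heel3_mid, heel4_mid, heel5_mid in the frame of magazine below -0.025 m).
It fails at once if another thing on the bench is moved more than 25 mm (distance of any of top_lift, shoe_last, hammer, awl, glue_brush, glue_jar, thread_spool, tack_dish from where it was at the start of the episode above 0.025 m).
It also fails if it takes over 58 s, if anything falls off the work surface, if the arm or the gripper's body presses on something with over 40 N, if the wrist force passes 120 N, or if a joint passes its speed limit or range.

## Working session

There is one attempt and no reset: what is moved stays moved. The work goes in short steps, Python scripts to look and compute and a shell command to move; the robot and the scene stay as the last step left them, time stands still between calls to the robot, and variables do not carry over. Pictures are saved under pics/ and viewed, and the job is handed in when it is done.

```bash
mkdir -p pics; ls; python3 - <<'E'
from station import *
import cv2
print(sense()); print(tcp_to_tips)
for n in ("scene","top"):
    f=grab_frame(n); cv2.imwrite(f"pics/{n}0.png",f); c=camera_info(n); print(n,c)
E
```

```text
pics
{'t': 0.0, 'joints': array([ 1.20479009e+00,  2.17794463e-01,  1.61494420e+00,  3.27163421e-05,
        1.31128490e+00, -1.12219634e-01]), 'qd': array([-0.00303747, -0.0008175 ,  0.00122116,  0.00142043, -0.00030706,
       -0.00169572]), 'joint_torque': array([ 2.36933292e-04, -3.96846128e+01, -3.03851509e+01, -2.10632847e-04,
        9.70201625e-03, -7.12668452e-06]), 'tool_pos': array([0.15676164, 0.60460786, 0.4033375 ]), 'ee_rot': array([-3.13918058e+00, -3.03624664e-04,  2.88779725e+00]), 'ft_force': array([ 0.43899986, -0.69895413,  0.20672844]), 'wrist_torque': array([-0.00260902,  0.05358389, -0.0192344 ]), 'gripper_width': 0.9995087754475099}
0.1734
scene {'camera_matrix': array([[388.20515605,   0.        , 280.44312282],
       [  0.        , 388.20515605, 210.45404248],
       [  0.        ,   0.        ,   1.        ]]), 'cam_to_world': array([[ 0.38857695, -0.68485885,  0.61642218,  1.15644388],
       [ 0.92135701,  0.29638587, -0.2515088 , -0.25196527],
       [-0.0104508 ,  0.66567542,  0.74616822,  0.91269613],
       [ 0.        ,  0.        ,  0.        ,  1.        ]])}
top {'camera_matrix': array([[465.20034811,   0.        , 273.46417324],
       [  0.        , 465.20034811, 208.74425242],
       [  0.        ,   0.        ,   1.        ]]), 'cam_to_world': array([[ 0.01101493,  0.99612621, -0.08724241,  0.36902667],
       [-0.99993479,  0.01123586,  0.00204166, -0.01393063],
       [ 0.00301399,  0.08721424,  0.99618502,  1.62224135],
       [ 0.        ,  0.        ,  0.        ,  1.        ]])}
```

View pics/scene0.png

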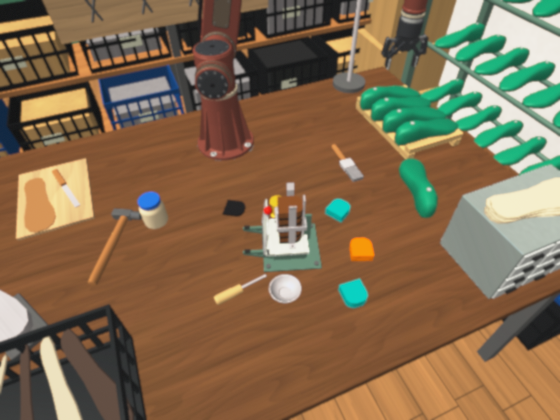

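View pics/top0.png

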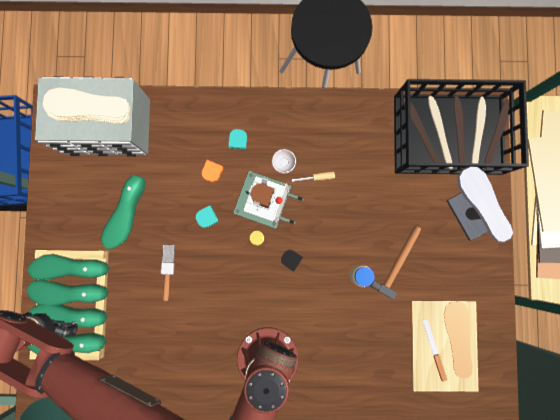

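```bash
python3 - <<'E'
from station import *
for n in ("scene","top"):
    for l in ("flap_knob","magazine","gate_foot","flap","heel5_mid","flap_hinge","cage_band"):
        try: print(n,l,[(round(d['conf'],2),[round(float(v),3) for v in d['point']]) for d in search_frame(n,l)][:4])
        except Exception as e: print(n,l,e)
print(sense()['t'])
E
```

```text
scene flap_knob [(0.78, [0.528, -0.039, 0.132]), (0.58, [0.57, 0.002, 0.058])]
scene magazine [(0.75, [0.57, -0.0, 0.06])]
scene gate_foot [(0.83, [0.575, -0.001, 0.057])]
scene flap [(0.86, [0.531, -0.043, 0.13])]
scene heel5_mid [(0.92, [0.757, 0.111, 0.027]), (0.87, [0.548, 0.021, 0.183]), (0.6, [0.481, 0.211, 0.026]), (0.59, [0.644, 0.199, 0.024])]
scene flap_hinge [(0.72, [0.573, 0.001, 0.059]), (0.26, [0.329, -0.44, 0.02])]
scene cage_band [(0.73, [0.571, 0.003, 0.058])]
top flap_knob [(0.57, [0.525, -0.035, 0.127])]
top magazine [(0.32, [0.412, 0.04, 0.062])]
top gate_foot [(0.65, [0.52, 0.018, 0.058]), (0.19, [0.479, 0.482, 0.053])]
top flap [(0.6, [0.519, -0.04, 0.124])]
top heel5_mid [(0.89, [0.746, 0.106, 0.024]), (0.82, [0.634, 0.2, 0.027]), (0.74, [0.54, 0.024, 0.185]), (0.69, [0.482, 0.212, 0.026])]
top flap_hinge [(0.82, [0.521, 0.018, 0.062]), (0.71, [0.411, 0.041, 0.064]), (0.42, [0.68, -0.051, 0.012])]
top cage_band [(0.95, [0.522, 0.014, 0.061]), (0.2, [0.679, -0.046, 0.014])]
0.8
```

```bash
python3 - <<'E'
import cv2
a=cv2.imread('pics/scene0.png')[160:290,220:380]; b=cv2.imread('pics/top0.png')[150:250,220:345]
cv2.imwrite('pics/z1.png',cv2.resize(a,None,fx=4.6,fy=4.6,interpolation=cv2.INTER_CUBIC))
cv2.imwrite('pics/z2.png',cv2.resize(b,None,fx=6,fy=6,interpolation=cv2.INTER_CUBIC))
E
```

```text
(no output)
```

View pics/z1.png

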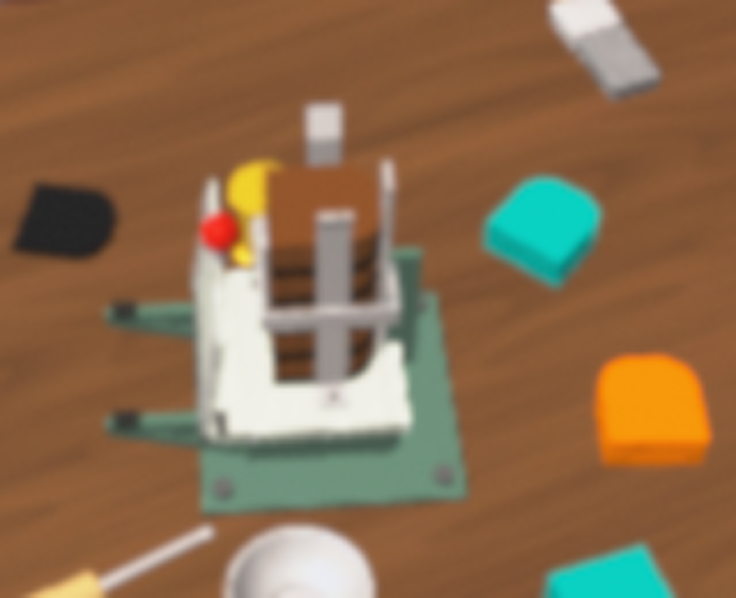

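View pics/z2.png

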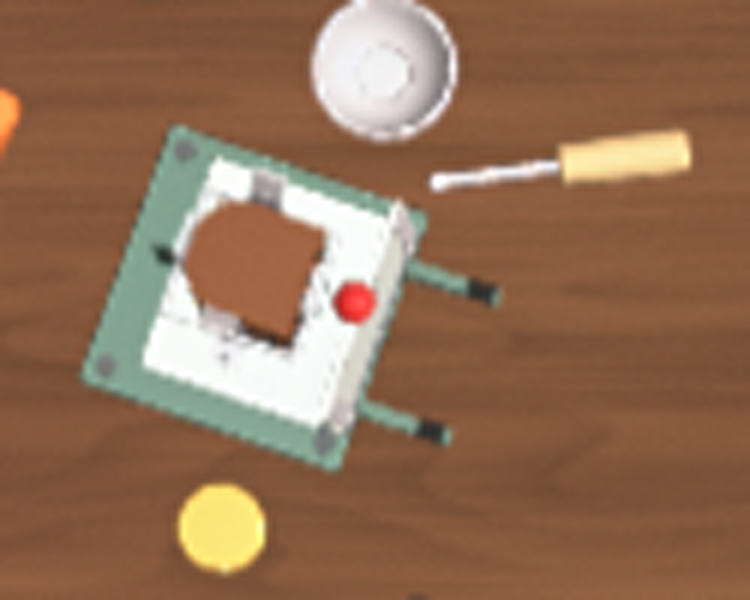

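```bash
cat > h.py <<'E'
import numpy as np
from station import *
def proj(n,P):
    c=camera_info(n);T=np.linalg.inv(c['cam_to_world']);K=c['camera_matrix']
    q=(T[:3,:3]@np.atleast_2d(P).T).T+T[:3,3]
    q=np.c_[q[:,0],-q[:,1],-q[:,2]]@K.T
    return q[:,:2]/q[:,2:]
def m2w(p,pose):
    x,y,a=pose;c,s=np.cos(a),np.sin(a);p=np.atleast_2d(p).astype(float)
    return np.c_[x+c*p[:,0]-s*p[:,1],y+s*p[:,0]+c*p[:,1],p[:,2]]
E
python3 - <<'E'
from h import *
from scipy.optimize import least_squares
import cv2
S=lambda u,v:(u/4.6+220-.4,v/4.6+160-.4)
T=lambda u,v:(u/6+220-.4,v/6+150-.4)
obs=[('scene',S(219,231),(-60,0,166)),('scene',S(335,214),(1,-33,205)),('scene',S(325,107),(1,33,205)),('scene',S(388,163),(34,0,205)),
('scene',S(266,320),(-40.5,-37,122)),
('top',T(355,302),(-60,0,166)),('top',T(324,233),(-33,-30,185)),('top',T(295,345),(-33,30,185)),('top',T(400,202),(-63,-62,143))]
def r(p): return np.concatenate([proj(n,m2w(np.array(P)/1000,p))[0]-np.array(o) for n,o,P in obs])
s=least_squares(r,[.544,.022,1.28],loss='soft_l1')
print(s.x,np.degrees(s.x[2])); print(r(s.x).reshape(-1,2).round(1))
np.save('pose.npy',s.x)
pts=[]
for z in(60,):
  for x,y in((-74,62),(-74,-62),(-40,0),(0,0)): pts.append((x,y,z))
for x in(-33,):
  for y in(-30,30):
    for z in (60,85,185): pts.append((x,y,z))
pts+=[(-60,0,166),(-63,62,143),(-63,-62,143),(1,-33,205),(1,33,205),(34,0,205),(-40.5,-37,128),(-36,0,165),(-36,0,90),(0,0,185)]
W=m2w(np.array(pts)/1000,s.x)
for n,(ox,oy,f,w,h) in {'scene':(220,160,4.6,160,130),'top':(220,150,6,125,100)}.items():
    im=cv2.imread(f'pics/{n}0.png')[oy:oy+h,ox:ox+w];im=cv2.resize(im,None,fx=f,fy=f,interpolation=cv2.INTER_CUBIC)
    for q in proj(n,W): cv2.circle(im,tuple(int(v) for v in ((q-[ox,oy]+.4)*f)),3,(255,0,255),-1)
    cv2.imwrite(f'pics/o_{n}.png',im)
for l in("shoe_last","hammer","awl","glue_brush","glue_jar","thread_spool","tack_dish","top_lift"):pass
E
```

```text
[0.53826995 0.02697714 1.30336084] 74.67707535359878
[[-0.3 -0.4]
 [-0.   0. ]
 [-1.7  4.6]
 [-0.6  0.2]
 [-0.9  1.2]
 [-0.8  0.7]
 [-1.2 -0. ]
 [-1.7 -0.3]
 [-2.2 -0.1]]
```

View pics/o_scene.png

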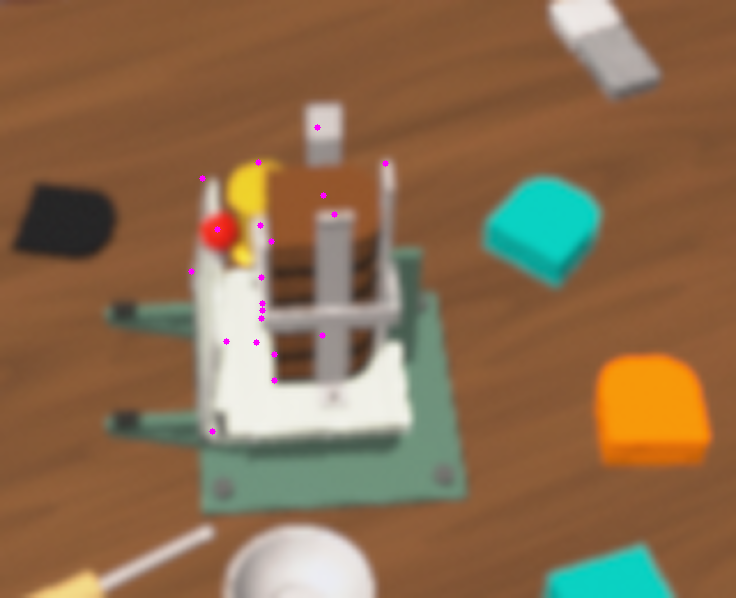

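View pics/o_top.png

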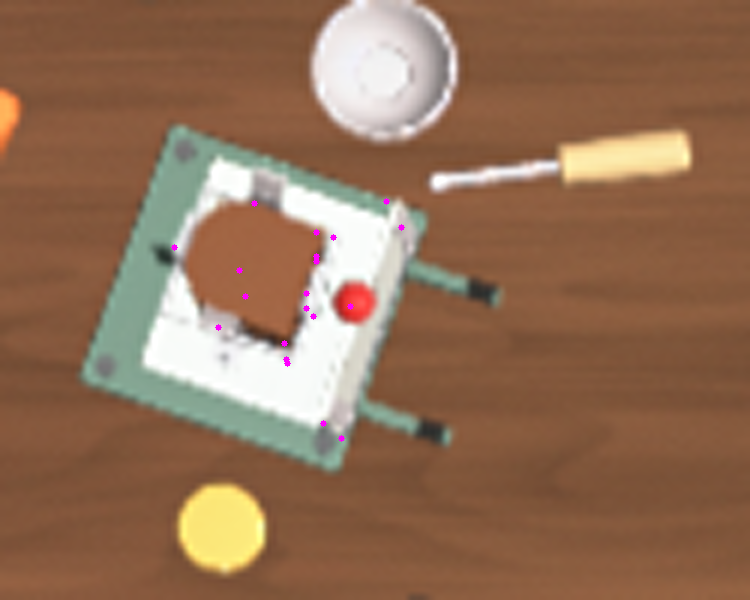

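```bash
python3 - <<'E'
from h import *
from scipy.optimize import least_squares
import cv2
S=lambda u,v:(u/4.6+220-.4,v/4.6+160-.4)
T=lambda u,v:(u/6+220-.4,v/6+150-.4)
def obs(q): 
  xa,xb,w,xr,wf=q
  return [('scene',S(219,231),(-60,0,166)),('scene',S(266,320),(-40.5,-37,122)),('scene',S(273,383),(-33,-30,60)),
('top',T(355,302),(-60,0,166)),('top',T(324,233),(-33,-30,185)),('top',T(293,346),(-33,30,185)),('top',T(400,200),(-63,-62,143)),('top',T(344,428),(-63,62,143)),
('top',T(175,125),(xb,-w,5)),('top',T(82,380),(xb,w,5)),('top',T(428,214),(xa,-w,5)),('top',T(336,471),(xa,w,5)),
('scene',S(202,513),(xa,-w,5)),('scene',S(466,496),(xb,-w,5)),
('top',T(220,158),(xr,-wf,60)),('top',T(143,365),(xr,wf,60)),
('scene',S(410,428),(xr,-wf,60)),
]
def r(p): return np.concatenate([proj(n,m2w(np.array(P)/1000,p[:3]))[0]-np.array(o) for n,o,P in obs(p[3:]*100)])
s=least_squares(r,[.544,.022,1.23,-.7,.6,.7,.4,.6],loss='soft_l1')
print(s.x,np.degrees(s.x[2])); print(r(s.x).reshape(-1,2).round(1))
np.save('pose.npy',s.x[:3])
pts=[]
for z in(60,):
  for x,y in((-74,62),(-74,-62),(-40,0),(0,0)): pts.append((x,y,z))
for x in(-33,):
  for y in(-30,30):
    for z in (60,85,185): pts.append((x,y,z))
pts+=[(-60,0,166),(-63,62,143),(-63,-62,143),(-40.5,-37,128),(-40.5,37,128),(-36,13,165),(-36,-13,90),(0,0,185)]
W=m2w(np.array(pts)/1000,s.x[:3])
for n,(ox,oy,f,w,h) in {'scene':(220,160,4.6,160,130),'top':(220,150,6,125,100)}.items():
    im=cv2.imread(f'pics/{n}0.png')[oy:oy+h,ox:ox+w];im=cv2.resize(im,None,fx=f,fy=f,interpolation=cv2.INTER_CUBIC)
    for q in proj(n,W): cv2.circle(im,tuple(int(v) for v in ((q-[ox,oy]+.4)*f)),3,(255,0,255),-1)
    cv2.imwrite(f'pics/p_{n}.png',im)
E
```

```text
[ 0.54327977  0.02383603  1.24494345 -0.78695494  0.7906849   0.79966061
  0.43680651  0.64058404] 71.3300052396565
[[-0.8  0.3]
 [-2.2  2.3]
 [-0.7  0.6]
 [-0.1  0.2]
 [ 0.1 -0.9]
 [-1.1 -1.6]
 [-0.4  0.1]
 [-3.9 -1.5]
 [-0.6  0.1]
 [-0.5  0.4]
 [-0.4  0. ]
 [-0.1  0.2]
 [-0.3 -0. ]
 [-0.7 -0.2]
 [-0.7 -0.3]
 [-0.5  0.7]
 [-1.1 -0.9]]
```

View pics/p_scene.png

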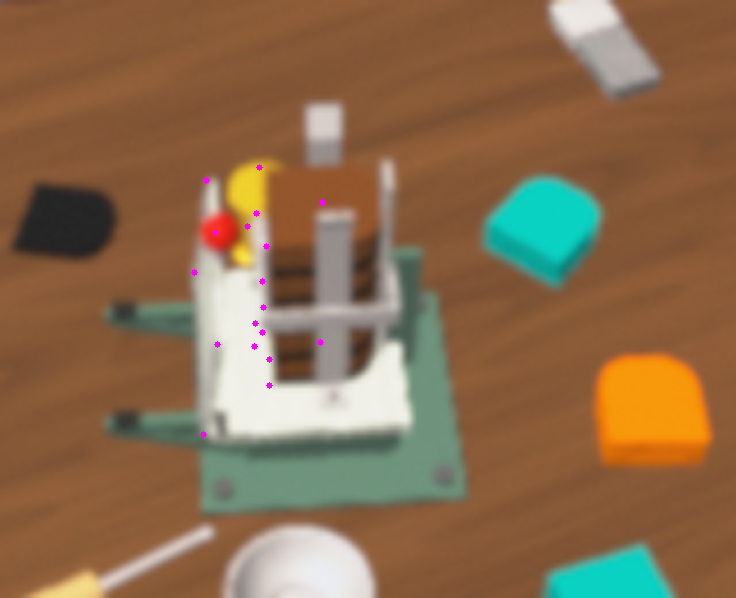

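View pics/p_top.png

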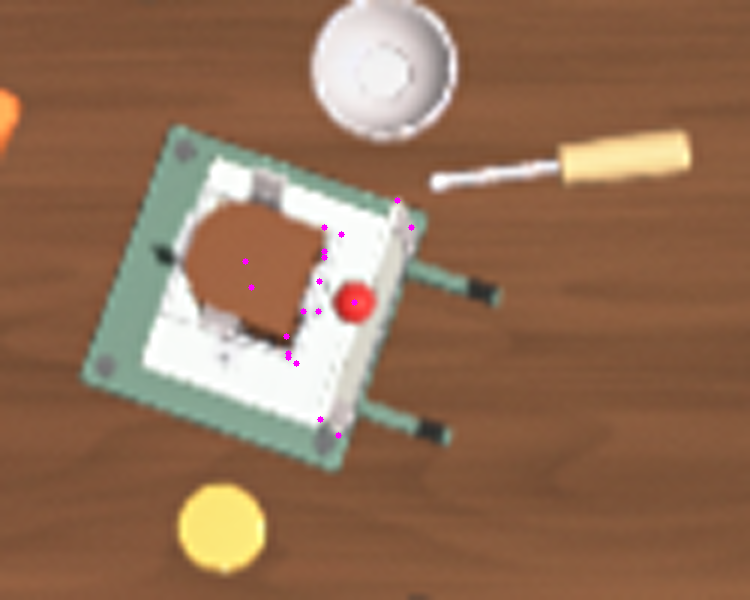

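```bash
cat >> h.py <<'E'
from scipy.spatial.transform import Rotation as Ro
pose=np.array([0.5433,0.0238,np.radians(71.0)])
def cur():
    s=sense(); return s,np.array(s['tool_pos']),Ro.from_euler('xyz',s['ee_rot']).as_matrix()
def togo(Pw):
    "tool-frame shift (cm) from the measured TCP to world TCP target"
    s,p,R=cur(); return (R.T@(np.array(Pw)-p)*100).round(2)
def st(msg=''):
    s,p,R=cur(); c,sn=np.cos(pose[2]),np.sin(pose[2])
    d=p-[pose[0],pose[1],0]; z=R[:,2]; mz=[c*z[0]+sn*z[1],-sn*z[0]+c*z[1],z[2]]
    g=p+.155*z; dg=g-[pose[0],pose[1],0]
    print(msg,'t',round(s['t'],2),'tcp',p.round(4),'tz_mag',np.round(mz,3),'yaw',np.degrees(np.arctan2(R[1,0],R[0,0])).round(2),'graspmag',np.round([c*dg[0]+sn*dg[1],-sn*dg[0]+c*dg[1],g[2]],4),'F',s['ft_force'].round(1),'w',round(s['gripper_width'],3),'j',s['joints'].round(3))
E
python3 - <<'E'
from h import *
st(); K=m2w([-.060,0,.166],pose)[0]; print(K, togo([K[0],K[1],.42]))
print(togo([K[0],K[1],.42])/15)
E
```

```text
t 0.8 tcp [0.1569 0.605  0.4048] tz_mag [ 0.  0. -1.] yaw 165.46 graspmag [0.4238 0.5546 0.2498] F [0.5 0.1 1. ] w 0.996 j [ 1.205  0.217  1.613  0.     1.311 -0.112]
[ 0.52376591 -0.03293111  0.166     ] [-51.53 -52.54  -1.53]
[-3.43533333 -3.50266667 -0.102     ]
```

```bash
python3 -m handwheel '[[[-3.4,-3.5,-0.3],0.15],[[-6.8,-7.0,-0.6],0.3],[[-10.2,-10.5,-0.9],0.45],[[-13.6,-14,-1.2],0.6],[[-17.0,-17.5,-1.5],0.75]]'; python3 - <<'E'
from h import *
st(); K=m2w([-.060,0,.166],pose)[0]; print(togo([K[0],K[1],.42]))
E
```

```text
t: 1.3
tool_pos: [0.278, 0.3913, 0.42]
ee_rot: [3.141, 0.0, 2.132]
ft_force: [1.3, 0.5, -0.1]
gripper_width: 1.0
 t 1.3 tcp [0.278  0.3913 0.42  ] tz_mag [ 0.001 -0.001 -1.   ] yaw 122.18 graspmag [0.2612 0.3704 0.265 ] F [ 1.3  0.5 -0.1] w 1.0 j [ 0.807 -0.113  1.929 -0.     1.325  0.245]
[-48.99  -1.79   0.  ]
```

```bash
python3 -m handwheel '[[[-4.9,-0.2,0],0.15],[[-9.8,-0.4,0],0.3],[[-14.7,-0.5,0],0.45],[[-19.6,-0.7,0],0.6],[[-24.5,-0.9,0],0.75]]' 5; python3 - <<'E'
from h import *
st(); K=m2w([-.060,0,.166],pose)[0]; print(togo([K[0],K[1],.42]))
E
```

```text
t: 1.8
tool_pos: [0.4013, 0.1772, 0.4205]
ee_rot: [3.14, -0.001, 1.382]
ft_force: [0.4, 0.7, 0.1]
gripper_width: 0.584
 t 1.8 tcp [0.4013 0.1772 0.4205] tz_mag [ 0.002 -0.002 -1.   ] yaw 79.17 graspmag [0.0991 0.1839 0.2655] F [0.4 0.7 0.1] w 0.584 j [ 0.255 -0.213  2.014  0.     1.338  0.444]
[-18.34  15.98   0.06]
```

```bash
python3 -m handwheel '[[[-3.7,3.2,0],0.07],[[-7.4,6.4,0],0.143],[[-11.1,9.6,0],0.143],[[-14.8,12.8,0],0.143],[[-18.3,16.0,0],0.143]]' 5; python3 -m handwheel '[[[0,0,0],0]]';python3 - <<'E'
from h import *
import cv2
st(); K=m2w([-.060,0,.166],pose)[0]; print(togo([K[0],K[1],.323]))
for n,(u,v) in {'scene':(220,150),'top':(230,150)}.items():
    f=grab_frame(n); 
    cv2.imwrite(f'pics/a_{n}.png',cv2.resize(f[v-60:v+120,u-50:u+150],None,fx=3.5,fy=3.3,interpolation=cv2.INTER_CUBIC))
E
```

```text
t: 2.3
tool_pos: [0.5247, -0.0348, 0.421]
ee_rot: [3.139, -0.002, 1.238]
ft_force: [0.7, -0.0, 0.6]
gripper_width: 0.587
t: 2.4
tool_pos: [0.5267, -0.0391, 0.4213]
ee_rot: [3.136, -0.001, 1.232]
ft_force: [-0.7, 0.6, -0.0]
gripper_width: 0.586
 t 2.4 tcp [ 0.5267 -0.0391  0.4213] tz_mag [ 0.    -0.005 -1.   ] yaw 70.61 graspmag [-0.0648 -0.0056  0.2663] F [-0.7  0.6 -0. ] w 0.586 j [-0.207 -0.006  1.825 -0.     1.317  0.131]
[ 0.48 -0.54  9.82]
```

View pics/a_scene.png

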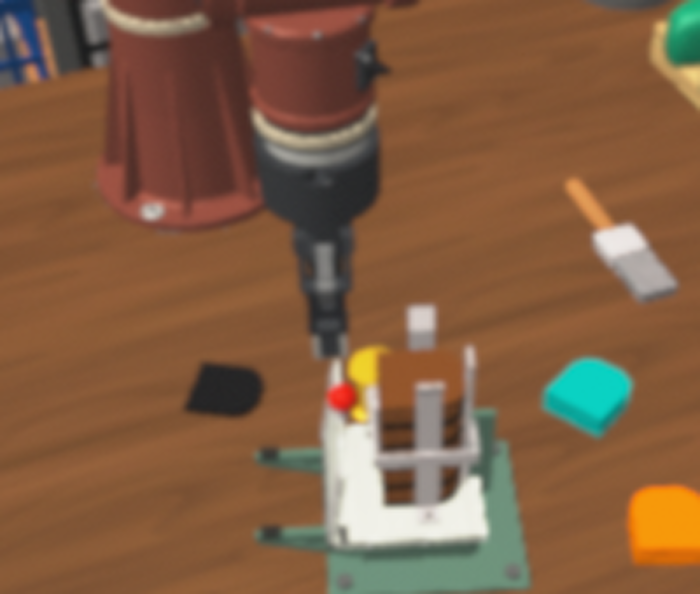

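View pics/a_top.png

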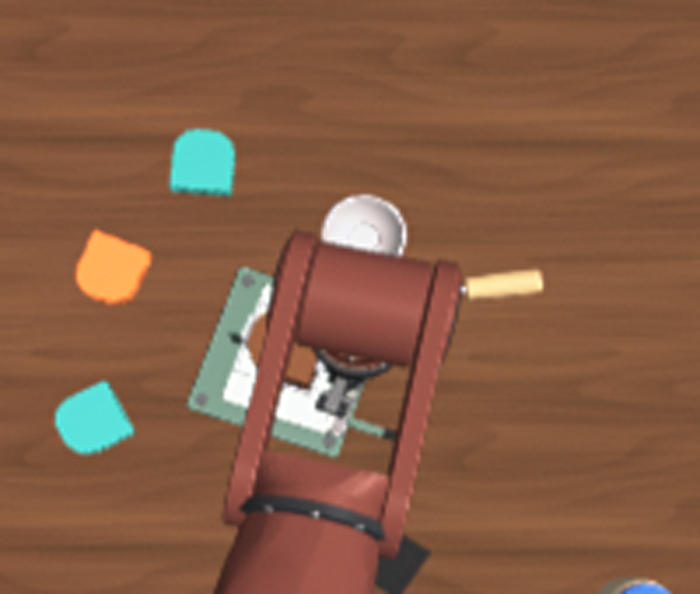

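```bash
python3 -m handwheel '[[[0.5,-0.5,3],0],[[0.5,-0.5,6],0],[[0.5,-0.5,8],0],[[0.5,-0.5,9.6],0],[[0.5,-0.5,9.6],0]]' 5 20; python3 - <<'E'
from h import *
import cv2
st()
f=grab_frame('scene'); u,v=220,120
cv2.imwrite(f'pics/b.png',cv2.resize(f[v:v+130,u:u+150],None,fx=5,fy=4.6,interpolation=cv2.INTER_CUBIC))
E
```

```text
t: 3.0
tool_pos: [0.5201, -0.0275, 0.322]
ee_rot: [-3.137, -0.002, 1.237]
ft_force: [0.2, 0.1, -1.0]
gripper_width: 0.584
 t 3.0 tcp [ 0.5201 -0.0275  0.322 ] tz_mag [ 0.002  0.005 -1.   ] yaw 70.9 graspmag [-0.0558  0.006   0.167 ] F [ 0.2  0.1 -1. ] w 0.584 j [-0.188  0.086  1.927  0.003  1.133  0.144]
```

View pics/b.png

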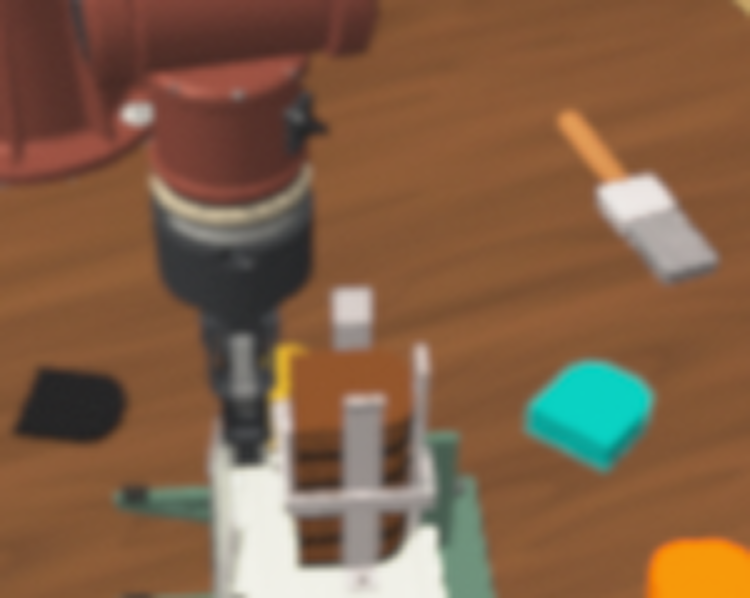

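```bash
python3 -m handwheel '[[[0,0,0],0]]'; python3 - <<'E'
from h import *
st();
import time
f=grab_frame('top');st();f=grab_frame('top');st()
E
```

```text
t: 3.15
tool_pos: [0.5212, -0.027, 0.325]
ee_rot: [3.141, -0.003, 1.238]
ft_force: [0.3, 0.1, 0.7]
gripper_width: 0.586
 t 3.15 tcp [ 0.5212 -0.027   0.325 ] tz_mag [ 0.003 -0.    -1.   ] yaw 70.96 graspmag [-0.0549  0.0043  0.17  ] F [0.3 0.1 0.7] w 0.586 j [-0.187  0.083  1.924  0.003  1.134  0.144]
 t 3.2 tcp [ 0.5211 -0.027   0.325 ] tz_mag [ 0.003 -0.    -1.   ] yaw 70.95 graspmag [-0.0548  0.0044  0.17  ] F [ 0.9 -0.4  0.2] w 0.585 j [-0.187  0.082  1.925  0.003  1.134  0.144]
 t 3.25 tcp [ 0.5212 -0.0272  0.3251] tz_mag [ 0.003 -0.001 -1.   ] yaw 70.94 graspmag [-0.055   0.0042  0.1701] F [-0.   0.7  0.8] w 0.583 j [-0.187  0.082  1.924  0.003  1.134  0.144]
```

```bash
python3 -m handwheel '[[[-0.25,0.2,0.1],0],[[-0.5,0.4,0.2],0],[[-0.5,0.4,0.2],0],[[-0.5,0.4,0.2],0]]'; python3 - <<'E'
from h import *
import cv2
st()
f=grab_frame('scene'); u,v=220,120
cv2.imwrite(f'pics/b1.png',cv2.resize(f[v+50:v+130,u:u+100],None,fx=7,fy=7,interpolation=cv2.INTER_CUBIC))
E
```

```text
t: 3.65
tool_pos: [0.5235, -0.0336, 0.3232]
ee_rot: [3.141, -0.003, 1.238]
ft_force: [-0.1, 0.5, -0.1]
gripper_width: 0.585
 t 3.65 tcp [ 0.5235 -0.0336  0.3232] tz_mag [ 0.003 -0.001 -1.   ] yaw 70.9 graspmag [-0.0603 -0.      0.1682] F [-0.1  0.5 -0.1] w 0.585 j [-0.199  0.09   1.92   0.003  1.13   0.134]
```

View pics/b1.png

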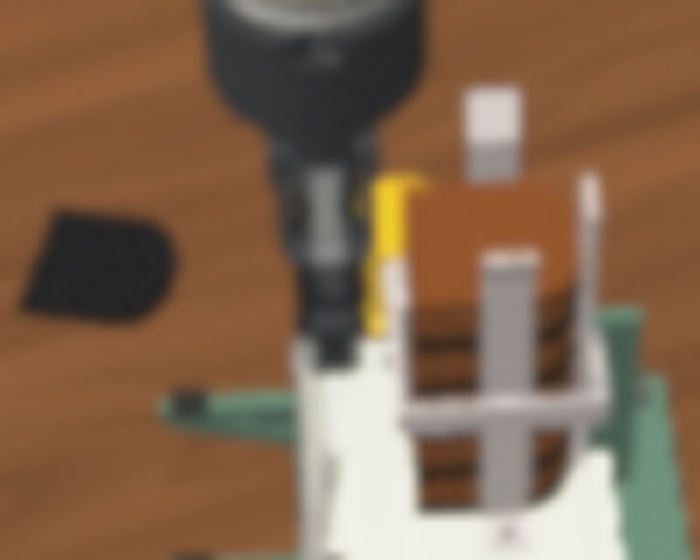

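```bash
python3 -m handwheel '[[[0,0,0],0],[[0,0,0],0],[[0,0,0],0],[[0,0,0],0],[[0,0,0],0]]' 1.5 25; python3 - <<'E'
from h import *
st()
E
```

```text
t: 4.2
tool_pos: [0.523, -0.0334, 0.3232]
ee_rot: [-3.14, -0.002, 1.238]
ft_force: [-5.0, 1.4, 4.0]
gripper_width: 0.261
 t 4.2 tcp [ 0.523  -0.0334  0.3232] tz_mag [ 0.002  0.001 -1.   ] yaw 70.92 graspmag [-0.0603  0.0008  0.1682] F [-5.   1.4  4. ] w 0.261 j [-0.198  0.09   1.92   0.003  1.132  0.134]
```

```bash
python3 -m handwheel '[[[0,0,0],0],[[0,0,0.3],0],[[0,0,0.3],0]]' 4;  python3 -m handwheel '[[[0,0,0],0],[[0,0,0],0],[[0,0,0],0],[[0,0,0],0],[[0,0,0],0]]' 1.5 25; python3 - <<'E'
from h import *
st()
E
```

```text
t: 4.5
tool_pos: [0.5231, -0.0334, 0.3196]
ee_rot: [-3.141, -0.002, 1.238]
ft_force: [-0.4, -1.0, -0.0]
gripper_width: 0.469
t: 5.0
tool_pos: [0.523, -0.0333, 0.3195]
ee_rot: [-3.14, -0.002, 1.238]
ft_force: [-1.3, 1.8, 1.0]
gripper_width: 0.261
 t 5.0 tcp [ 0.523  -0.0333  0.3195] tz_mag [ 0.002  0.001 -1.   ] yaw 70.92 graspmag [-0.0602  0.0008  0.1645] F [-1.3  1.8  1. ] w 0.261 j [-0.198  0.095  1.923  0.003  1.125  0.133]
```

```bash
python3 -m handwheel '[[[-1.09,0,-0.1],0],[[-2.19,0,-0.09],0],[[-3.29,0,0.03],0],[[-4.36,0,0.26],0],[[-5.41,0,0.6],0]]'; python3 - <<'E'
from h import *
st()
E
```

```text
t: 5.5
tool_pos: [0.5048, -0.0857, 0.3133]
ee_rot: [-3.14, -0.002, 1.237]
ft_force: [-0.1, 0.8, -0.6]
gripper_width: 0.26
 t 5.5 tcp [ 0.5048 -0.0857  0.3133] tz_mag [ 0.002  0.001 -1.   ] yaw 70.88 graspmag [-0.1157  0.0009  0.1583] F [-0.1  0.8 -0.6] w 0.26 j [-0.306  0.078  1.954  0.003  1.111  0.027]
```

```bash
python3 -m handwheel '[[[-1.0,0,0.44],0],[[-1.95,0,0.97],0],[[-2.8,0,1.6],0],[[-3.6,0,2.32],0],[[-4.35,0,3.12],0]]'; python3 - <<'E'
from h import *
st()
E
```

```text
t: 6.0
tool_pos: [0.4903, -0.1276, 0.2816]
ee_rot: [-3.141, -0.001, 1.237]
ft_force: [-1.6, -0.8, 0.7]
gripper_width: 0.26
 t 6.0 tcp [ 0.4903 -0.1276  0.2816] tz_mag [ 0.001  0.001 -1.   ] yaw 70.89 graspmag [-0.1602  0.001   0.1266] F [-1.6 -0.8  0.7] w 0.26 j [-3.940e-01  1.120e-01  1.986e+00  1.000e-03  1.045e+00 -6.100e-02]
```

```bash
python3 -m handwheel '[[[-0.63,0,0.87],0],[[-1.17,0,1.8],0],[[-1.63,0,2.78],0],[[-2.0,0,3.81],0],[[-2.28,0,4.87],0]]'; python3 - <<'E'
from h import *
st()
E
```

```text
t: 6.5
tool_pos: [0.4828, -0.1493, 0.2318]
ee_rot: [-3.141, -0.001, 1.237]
ft_force: [-1.5, -0.7, 0.4]
gripper_width: 0.26
 t 6.5 tcp [ 0.4828 -0.1493  0.2318] tz_mag [ 0.001  0.001 -1.   ] yaw 70.88 graspmag [-0.1832  0.001   0.0768] F [-1.5 -0.7  0.4] w 0.26 j [-4.39e-01  1.90e-01  2.01e+00  2.00e-03  9.43e-01 -1.07e-01]
```

```bash
python3 -m handwheel '[[[-0.1,0,0.5],0],[[-0.15,0,1.0],0],[[-0.18,0,1.4],0],[[-0.2,0,1.6],0],[[-0.2,0,1.7],0]]'; python3 - <<'E'
from h import *
st()
E
python3 -m handwheel '[[[0,0,0.1],0],[[0,0,0.2],0],[[0,0,0.2],0]]'; python3 - <<'E'
from h import *
st()
E
```

```text
t: 7.0
tool_pos: [0.4822, -0.1511, 0.2147]
ee_rot: [-3.141, -0.002, 1.237]
ft_force: [-0.3, -1.2, -0.6]
gripper_width: 0.257
 t 7.0 tcp [ 0.4822 -0.1511  0.2147] tz_mag [ 0.002  0.001 -1.   ] yaw 70.89 graspmag [-0.185   0.001   0.0597] F [-0.3 -1.2 -0.6] w 0.257 j [-4.430e-01  2.200e-01  2.015e+00  2.000e-03  9.080e-01 -1.110e-01]
t: 7.3
tool_pos: [0.4822, -0.1511, 0.2127]
ee_rot: [-3.141, -0.002, 1.237]
ft_force: [-1.1, -1.9, 0.4]
gripper_width: 0.255
 t 7.3 tcp [ 0.4822 -0.1511  0.2127] tz_mag [ 0.002  0.001 -1.   ] yaw 70.9 graspmag [-0.185   0.001   0.0577] F [-1.1 -1.9  0.4] w 0.255 j [-4.430e-01  2.240e-01  2.015e+00  2.000e-03  9.040e-01 -1.110e-01]
```

```bash
for i in 1 2 3; do python3 -m handwheel '[[[0,0,0.1],0],[[0,0,0.15],0],[[0,0,0.15],0]]' | grep -E 'pos|force'; done; python3 - <<'E'
from h import *
import cv2
st()
f=grab_frame('scene'); u,v=210,140
cv2.imwrite(f'pics/c.png',cv2.resize(f[v:v+110,u:u+130],None,fx=6,fy=5.4,interpolation=cv2.INTER_CUBIC))
E
```

```text
tool_pos: [0.4822, -0.1511, 0.2112]
ft_force: [-2.2, -1.6, 0.1]
tool_pos: [0.4822, -0.151, 0.2096]
ft_force: [-0.7, -2.1, -0.2]
tool_pos: [0.4824, -0.1511, 0.2094]
ft_force: [-4.6, 0.4, 8.2]
 t 8.2 tcp [ 0.4824 -0.1511  0.2094] tz_mag [ 0.002  0.002 -1.   ] yaw 70.91 graspmag [-0.185   0.0009  0.0544] F [-4.6  0.4  8.2] w 0.257 j [-4.430e-01  2.300e-01  2.015e+00  2.000e-03  8.980e-01 -1.110e-01]
```

View pics/c.png

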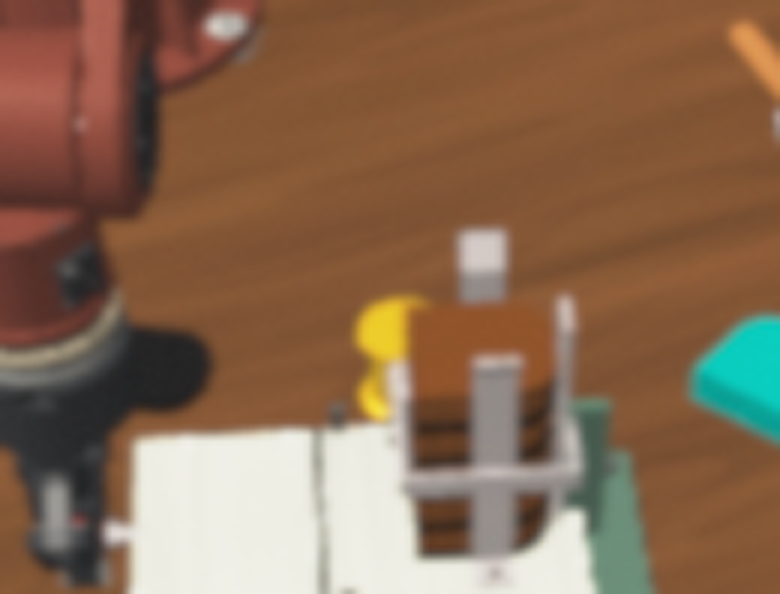

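```bash
python3 -m handwheel '[[[0,0,0],0],[[0,0,0],0],[[0,0,0],0]]' 5; python3 -m handwheel '[[[0,0,-3],0],[[0,0,-7],0],[[0,0,-11],0],[[0,0,-15],0],[[0,0,-15],0]]' ; python3 - <<'E'
from h import *
import cv2
st()
f=grab_frame('scene'); u,v=190,140
cv2.imwrite(f'pics/d.png',cv2.resize(f[v:v+130,u:u+160],None,fx=4.8,fy=4.6,interpolation=cv2.INTER_CUBIC))
E
```

```text
t: 8.55
tool_pos: [0.4825, -0.1509, 0.2094]
ee_rot: [-3.14, -0.002, 1.237]
ft_force: [0.3, 0.4, -0.7]
gripper_width: 0.585
t: 9.05
tool_pos: [0.4851, -0.1522, 0.3664]
ee_rot: [3.129, -0.001, 1.238]
ft_force: [0.4, -0.6, -0.2]
gripper_width: 0.587
 t 9.05 tcp [ 0.4851 -0.1522  0.3664] tz_mag [ 0.001 -0.013 -1.   ] yaw 70.92 graspmag [-0.1852 -0.0042  0.2114] F [ 0.4 -0.6 -0.2] w 0.587 j [-4.430e-01  1.000e-03  1.925e+00  2.000e-03  1.203e+00 -1.100e-01]
```

View pics/d.png

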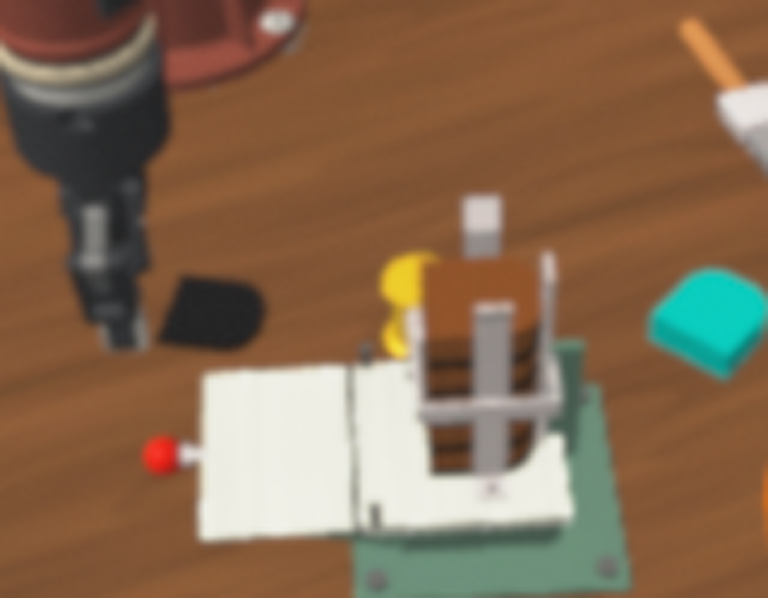

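```bash
cat > kin.py <<'E'
import numpy as np
from scipy.spatial.transform import Rotation as Ro
from scipy.optimize import least_squares
def rot(ax,a): return Ro.from_euler(ax,a).as_matrix()
# p=[a1,h,L2,e3,L3,L6,off]
def fk(q,p):
    a1,h,L2,e3,L3,L6,off=p
    R=rot('z',q[0]); x=R@np.array([a1,off,h])
    R=R@rot('y',q[1]); x=x+R@[0,0,L2]
    R=R@rot('y',q[2]); x=x+R@[e3,0,L3]
    R=R@rot('z',q[3])@rot('y',q[4]); x=x+R@[0,0,L6]
    R=R@rot('z',q[5])@rot('z',np.pi/2*0)
    return x,R
E
python3 - <<'E'
from kin import *
D=[([1.205,.217,1.613,0,1.311,-.112],[.1569,.605,.4048]),
([-.187,.082,1.924,.003,1.134,.144],[.5212,-.0272,.3251]),
([-.199,.09,1.92,.003,1.13,.134],[.5235,-.0336,.3232]),
([-.306,.078,1.954,.003,1.111,.027],[.5048,-.0857,.3133]),
([-.394,.112,1.986,.001,1.045,-.061],[.4903,-.1276,.2816]),
([-.439,.19,2.01,.002,.943,-.107],[.4828,-.1493,.2318]),
([-.443,.224,2.015,.002,.904,-.111],[.4822,-.1511,.2127]),
([-.443,.23,2.015,.002,.898,-.111],[.4824,-.1511,.2094]),
([.807,-.113,1.929,0,1.325,.245],[.278,.3913,.42]),
([-.207,-.006,1.825,0,1.317,.131],[.5267,-.0391,.4213]),
([.255,-.213,2.014,0,1.338,.444],[.4013,.1772,.4205])]
f=lambda p:np.concatenate([fk(q,p)[0]-x for q,x in D])
s=least_squares(f,[0,.4,.4,0,.4,.1,.07],loss='soft_l1',f_scale=.002)
print(s.x.round(4)); print((f(s.x)*1000).reshape(-1,3).round(1))
for q,x in D[:3]: print(fk(q,s.x)[1].round(3))
E
```

```text
[-2.000e-04  3.024e-01  4.545e-01  6.110e-02  5.578e-01  1.394e-01
  7.000e-02]
[[-0.1  0.1  0. ]
 [ 0.1  0.2  0.3]
 [-0.2 -0.1  0. ]
 [ 0.1  0.  -0.1]
 [-0.2 -0.2 -0.3]
 [-0.   0.2 -0.1]
 [ 0.   0.  -0.1]
 [ 0.1 -0.1  0.2]
 [-0.1  0.  -0. ]
 [-0.   0.  -0. ]
 [ 0.2 -0.2 -0. ]]
[[-0.251 -0.968  0.   ]
 [-0.968  0.251  0.001]
 [-0.001 -0.    -1.   ]]
[[-0.945  0.326  0.002]
 [ 0.326  0.945  0.002]
 [-0.001  0.003 -1.   ]]
[[-0.945  0.328  0.002]
 [ 0.328  0.945  0.002]
 [-0.001  0.003 -1.   ]]
```

```bash
cat >> kin.py <<'E'
lo=np.array([-2.75,-.78,.31,-1.13,.13,-2.58]);hi=np.array([2.75,2.1,2.55,4.27,2.63,2.58])
P0=np.array([0,.3024,.4545,.0611,.5578,.1394,.07])
def par(L6): 
    p=P0.copy(); p[1]=.163+L6; p[5]=L6; return p
T90=rot('z',np.pi/2)
def ik(x,R,p,q0):
    def f(q):
        y,Q=fk(q,p); return np.r_[(y-x)*10,Ro.from_matrix(Q@T90@R.T).as_rotvec()]
    return least_squares(f,np.clip(q0,lo+.01,hi-.01),bounds=(lo,hi))
mp=np.array([0.5433,0.0238,np.radians(71.0)])
def tcp_for(G,tilt):
    "mag grasp point G (m), tilt from vertical: tool x.. leaning so z points to +mag x"
    Rm=rot('z',mp[2]); R=Rm@np.array([[1,0,0],[0,-1,0],[0,0,-1.]])@rot('y',0)
    R=Rm@rot('y',-tilt)@np.diag([1,-1,-1.])
    x=Rm@np.array(G)+[mp[0],mp[1],0]-.155*R[:,2]
    return x,R
E
python3 - <<'E'
from kin import *
for L6 in(.08,.14,.2):
  for tilt in (.7,.9,1.05):
    for G in([-.03,0,.082],[-.15,0,.082],[-.1,0,.25]):
      x,R=tcp_for(G,tilt); 
      best=min((ik(x,R,par(L6),q0) for q0 in([-.4,.2,2,.0,.9,-.1],[-.4,.2,2,1,1.2,-1],[-.4,.2,2,-1,1.2,1])),key=lambda s:s.cost)
      print(L6,tilt,G,x.round(3),R[:,2].round(2),'cost',f'{best.cost:.1e}',best.x.round(2))
E
```

```text
0.08 0.7 [-0.03, 0, 0.082] [ 0.501 -0.099  0.201] [ 0.21  0.61 -0.76] cost 3.3e-28 [-0.43  0.28  2.02  0.81  1.09 -0.58]
0.08 0.7 [-0.15, 0, 0.082] [ 0.462 -0.212  0.201] [ 0.21  0.61 -0.76] cost 3.2e-25 [-0.67  0.3   2.    0.71  1.21 -0.72]
0.08 0.7 [-0.1, 0, 0.25] [ 0.478 -0.165  0.369] [ 0.21  0.61 -0.76] cost 2.3e-31 [-0.57  0.02  1.94  0.68  1.42 -0.43]
0.08 0.9 [-0.03, 0, 0.082] [ 0.494 -0.119  0.178] [ 0.26  0.74 -0.62] cost 7.7e-31 [-0.5   0.35  2.02  0.97  1.21 -0.74]
0.08 0.9 [-0.15, 0, 0.082] [ 0.455 -0.233  0.178] [ 0.26  0.74 -0.62] cost 2.5e-30 [-0.73  0.38  1.98  0.84  1.34 -0.84]
0.08 0.9 [-0.1, 0, 0.25] [ 0.471 -0.186  0.346] [ 0.26  0.74 -0.62] cost 1.9e-31 [-0.63  0.08  1.95  0.85  1.51 -0.54]
0.08 1.05 [-0.03, 0, 0.082] [ 0.49  -0.132  0.159] [ 0.28  0.82 -0.5 ] cost 7.9e-29 [-0.54  0.41  2.01  1.07  1.31 -0.84]
0.08 1.05 [-0.15, 0, 0.082] [ 0.451 -0.245  0.159] [ 0.28  0.82 -0.5 ] cost 1.4e-30 [-0.76  0.44  1.96  0.92  1.44 -0.91]
0.08 1.05 [-0.1, 0, 0.25] [ 0.467 -0.198  0.327] [ 0.28  0.82 -0.5 ] cost 4.6e-28 [-0.67  0.12  1.96  0.96  1.58 -0.61]
0.14 0.7 [-0.0
[... 1448 characters left out ...]
 0.082] [ 0.494 -0.119  0.178] [ 0.26  0.74 -0.62] cost 6.9e-26 [-0.68  0.46  1.98  0.88  1.26 -0.89]
0.2 0.9 [-0.15, 0, 0.082] [ 0.455 -0.233  0.178] [ 0.26  0.74 -0.62] cost 3.3e-30 [-0.88  0.51  1.9   0.75  1.38 -0.95]
0.2 0.9 [-0.1, 0, 0.25] [ 0.471 -0.186  0.346] [ 0.26  0.74 -0.62] cost 8.1e-31 [-0.8   0.19  1.92  0.77  1.56 -0.7 ]
0.2 1.05 [-0.03, 0, 0.082] [ 0.49  -0.132  0.159] [ 0.28  0.82 -0.5 ] cost 2.7e-30 [-0.73  0.56  1.95  0.95  1.36 -0.99]
0.2 1.05 [-0.15, 0, 0.082] [ 0.451 -0.245  0.159] [ 0.28  0.82 -0.5 ] cost 1.2e-30 [-0.93  0.62  1.85  0.8   1.48 -1.03]
0.2 1.05 [-0.1, 0, 0.25] [ 0.467 -0.198  0.327] [ 0.28  0.82 -0.5 ] cost 3.6e-29 [-0.85  0.28  1.91  0.85  1.63 -0.78]
```

```bash
python3 - <<'E'
from kin import *
from h import togo,st
st(); print(togo([.129,.59,.9]))
for L6 in (.08,.14,.2):
  R=tcp_for([0,0,0],0)[1]
  for r in (.6,.65,.7,.75):
    x=r*np.array([.3256,.9455,0])+[-.066,.0228,.9]
    s=ik(x,R,par(L6),[1.2,.2,1.2,0,1.6,1.5]);print(L6,r,f'{s.cost:.1e}',s.x.round(2), Ro.from_matrix(fk(s.x,par(L6))[1]@T90@R.T).as_rotvec().round(2))
E
```

```text
t 9.1 tcp [ 0.484  -0.1518  0.3632] tz_mag [ 0.001 -0.007 -1.   ] yaw 70.91 graspmag [-0.1851 -0.0022  0.2082] F [ 0.7 -0.3 -0.3] w 0.583 j [-0.443  0.003  1.929  0.002  1.202 -0.11 ]
[ 58.56 -57.42 -54.02]
0.08 0.6 2.9e-22 [1.24 0.28 0.62 0.   2.24 1.57] [ 0. -0. -0.]
0.08 0.65 6.0e-22 [1.24 0.44 0.4  0.   2.3  1.57] [ 0. -0. -0.]
0.08 0.7 1.9e-02 [1.24 0.52 0.31 0.01 2.21 1.58] [ 0.1  -0.02 -0.  ]
0.08 0.75 1.2e-01 [1.23 0.55 0.31 0.03 2.   1.58] [ 0.27 -0.07  0.  ]
0.14 0.6 1.5e-20 [1.24 0.28 0.62 0.   2.24 1.57] [ 0. -0. -0.]
0.14 0.65 3.4e-19 [1.24 0.44 0.4  0.   2.3  1.57] [ 0. -0. -0.]
0.14 0.7 1.3e-02 [1.24 0.52 0.31 0.01 2.2  1.58] [ 0.11 -0.03 -0.  ]
0.14 0.75 7.4e-02 [1.23 0.54 0.31 0.03 2.   1.58] [ 0.29 -0.07  0.  ]
0.2 0.6 1.8e-18 [1.24 0.28 0.62 0.   2.24 1.57] [ 0. -0. -0.]
0.2 0.65 5.3e-28 [1.24 0.44 0.4  0.   2.3  1.57] [ 0. -0.  0.]
0.2 0.7 8.4e-03 [1.24 0.51 0.31 0.01 2.21 1.58] [ 0.11 -0.02 -0.  ]
0.2 0.75 4.8e-02 [1.23 0.53 0.31 0.03 2.04 1.58] [ 0.26 -0.06  0.  ]
```

```bash
python3 -m handwheel '[[[0,0,-4.9],0],[[0.5,-0.5,-9.8],0],[[3,-3,-13],0],[[6,-6,-15.5],0],[[9,-9,-18],0]]' | head -3; python3 -m handwheel '[[[3,-3,-2.5],0],[[6,-6,-5],0],[[9,-9,-7.5],0],[[12,-12,-10],0],[[15,-15,-12.5],0]]' | head -3; python3 -m handwheel '[[[3,-3,-2.3],0],[[6,-6,-4.6],0],[[9,-9,-6.9],0],[[12,-12,-9.2],0],[[15,-15,-11.5],0]]' | head -3;  python3 - <<'E'
from h import *
st(); print(togo([.129,.59,.9]))
E
```

```text
t: 9.6
tool_pos: [0.4264, -0.0362, 0.5419]
ee_rot: [3.137, -0.002, 1.236]
t: 10.1
tool_pos: [0.3327, 0.1561, 0.6654]
ee_rot: [3.14, -0.001, 1.236]
t: 10.6
tool_pos: [0.2394, 0.3493, 0.779]
ee_rot: [3.141, 0.002, 1.236]
 t 10.6 tcp [0.2394 0.3493 0.779 ] tz_mag [-0.002 -0.001 -1.   ] yaw 70.84 graspmag [0.2085 0.3932 0.624 ] F [ 0.8 -0.3  0.3] w 0.587 j [ 8.040e-01 -2.550e-01  1.398e+00 -2.000e-03  2.001e+00  1.138e+00]
[ 19.08 -18.32 -12.16]
```

```bash
python3 -m handwheel '[[[3.2,-3,-2],0],[[6.4,-6,-4],0],[[9.6,-9,-6],0],[[12.8,-12,-8],0],[[16,-15,-10],0]]' | head -3; python3 -m handwheel '[[[3.2,-3,-2],0],[[7,-3,-2],0],[[11,-3,-2],0],[[15,-3,-2],0],[[19,-3,-2],0]]' | head -3;  python3 - <<'E'
from h import *
st(); print(togo([.129,.59,.9]))
E
```

```text
t: 11.1
tool_pos: [0.1495, 0.5529, 0.8768]
ee_rot: [3.141, 0.006, 1.237]
t: 11.6
tool_pos: [0.1725, 0.6994, 0.851]
ee_rot: [-3.14, -0.005, 1.237]
 t 11.6 tcp [0.1725 0.6994 0.851 ] tz_mag [ 0.005  0.002 -1.   ] yaw 70.89 graspmag [0.5188 0.5708 0.696 ] F [ 0.  -0.6 -0.4] w 0.583 j [1.231 0.57  0.316 0.003 2.251 1.567]
[-11.73  -0.54  -4.95]
```

```bash
python3 -m handwheel '[[[5,0,0],0],[[10,0,0],0],[[15,0,0],0],[[20,0,0],0],[[25,0,0],0]]' | head -3;  python3 - <<'E'
from h import *
st()
E
```

```text
t: 12.1
tool_pos: [0.2015, 0.7598, 0.7812]
ee_rot: [-3.138, -0.035, 1.237]
 t 12.1 tcp [0.2015 0.7598 0.7812] tz_mag [ 0.035  0.004 -0.999] yaw 70.88 graspmag [0.59   0.5634 0.6263] F [ 0.4  0.2 -0.5] w 0.59 j [1.222 0.669 0.308 0.005 2.13  1.558]
```

```bash
python3 -m handwheel '[[[18,0,-18],0],[[18,0,-18],0],[[18,0,-18],0],[[18,0,-18],0],[[18,0,-18],0]]' | head -3;  python3 - <<'E'
from h import *
st()
E
```

```text
t: 12.6
tool_pos: [0.2045, 0.7398, 0.8092]
ee_rot: [-3.136, -0.067, 1.237]
 t 12.6 tcp [0.2045 0.7398 0.8092] tz_mag [ 0.067  0.006 -0.998] yaw 70.87 graspmag [0.5771 0.5543 0.6546] F [-0.2  0.  -0.1] w 0.581 j [1.208 0.633 0.308 0.009 2.134 1.547]
```

```bash
python3 -m handwheel '[[[60,0,-70],0],[[60,0,-70],0],[[60,0,-70],0],[[60,0,-70],0],[[60,0,-70],0]]' | head -3;  python3 - <<'E'
from h import *
st()
E
```

```text
t: 13.1
tool_pos: [0.2036, 0.7048, 0.8516]
ee_rot: [-3.134, -0.097, 1.237]
 t 13.1 tcp [0.2036 0.7048 0.8516] tz_mag [ 0.097  0.007 -0.995] yaw 70.86 graspmag [0.5483 0.544  0.6974] F [-0.7 -0.6 -0.3] w 0.589 j [1.192 0.575 0.308 0.014 2.161 1.534]
```

```bash
for i in 1 2 3; do python3 -m handwheel '[[[60,0,-50],0]]' | sed -n 3p; done;  python3 - <<'E'
from h import *
st()
E
```

```text
ee_rot: [-3.133, -0.128, 1.237]
ee_rot: [-3.131, -0.159, 1.236]
ee_rot: [-3.13, -0.189, 1.236]
 t 13.4 tcp [0.2085 0.7009 0.8677] tz_mag [ 0.188  0.011 -0.982] yaw 70.81 graspmag [0.5603 0.5387 0.7155] F [ 0.3 -0.  -0.1] w 0.583 j [1.182 0.555 0.309 0.025 2.09  1.53 ]
```

```bash
for i in 1 2 3 4 5; do python3 -m handwheel '[[[60,-25,-45],0]]' | sed -n 3p; done;  python3 - <<'E'
from h import *
st()
E
```

```text
ee_rot: [-3.128, -0.219, 1.232]
ee_rot: [-3.125, -0.249, 1.232]
ee_rot: [-3.122, -0.279, 1.232]
ee_rot: [-3.118, -0.309, 1.232]
ee_rot: [-3.114, -0.34, 1.233]
 t 13.9 tcp [0.145  0.7073 0.9004] tz_mag [ 0.334  0.026 -0.942] yaw 70.63 graspmag [0.5683 0.6031 0.7544] F [ 0.3 -0.6 -0.6] w 0.585 j [1.269 0.515 0.309 0.017 1.977 1.612]
```

```bash
for i in 1 2 3 4 5 6 7 8; do python3 -m handwheel '[[[60,-8,-25],0]]' | sed -n 3p; done;  python3 - <<'E'
from h import *
st()
E
```

```text
ee_rot: [-3.109, -0.375, 1.235]
ee_rot: [-3.104, -0.409, 1.235]
ee_rot: [-3.1, -0.442, 1.235]
ee_rot: [-3.095, -0.474, 1.234]
ee_rot: [-3.09, -0.508, 1.232]
ee_rot: [-3.085, -0.541, 1.23]
ee_rot: [-3.079, -0.575, 1.228]
ee_rot: [-3.074, -0.609, 1.225]
 t 14.7 tcp [0.1421 0.7147 0.939 ] tz_mag [ 0.571  0.06  -0.818] yaw 70.21 graspmag [0.6112 0.6136 0.8122] F [-0.   0.8  0.5] w 0.582 j [1.271 0.481 0.309 0.042 1.741 1.615]
```

```bash
for i in 1 2 3 4 5 6; do python3 -m handwheel '[[[55,30,-15],0]]' | sed -n 3p; done;  python3 - <<'E'
from h import *
st(); print(cur()[2].round(3))
E
```

```text
ee_rot: [-3.068, -0.64, 1.228]
ee_rot: [-3.065, -0.671, 1.227]
ee_rot: [-3.062, -0.701, 1.224]
ee_rot: [-3.06, -0.732, 1.221]
ee_rot: [-3.058, -0.762, 1.218]
ee_rot: [-3.057, -0.794, 1.214]
 t 15.3 tcp [0.2835 0.6695 0.9705] tz_mag [ 0.712  0.066 -0.699] yaw 69.54 graspmag [0.6364 0.4661 0.8622] F [-0.3  0.9  0.8] w 0.588 j [1.036 0.456 0.309 0.21  1.601 1.45 ]
[[ 0.245  0.955  0.169]
 [ 0.657 -0.292  0.695]
 [ 0.713 -0.059 -0.699]]
```

```bash
python3 -m handwheel '[[[0,5,0],0],[[-1,10,0],0],[[-3,15,0],0],[[-4,20,0],0],[[-5,25,0],0]]' | sed -n 3p; for i in 1 2 3; do python3 -m handwheel '[[[50,40,-10],0]]' | sed -n 3p; done;  python3 - <<'E'
from h import *
st(); print(cur()[2].round(3))
E
```

```text
ee_rot: [-3.057, -0.795, 1.214]
ee_rot: [-3.06, -0.812, 1.202]
ee_rot: [-3.065, -0.84, 1.194]
ee_rot: [-3.073, -0.871, 1.19]
 t 16.1 tcp [0.555  0.5402 0.93  ] tz_mag [ 0.766  0.031 -0.643] yaw 68.21 graspmag [0.6107 0.1619 0.8304] F [-0.6  0.   0.6] w 0.589 j [0.599 0.529 0.309 0.504 1.559 1.141]
[[ 0.239  0.946  0.22 ]
 [ 0.598 -0.322  0.734]
 [ 0.765 -0.044 -0.643]]
```

```bash
for i in 1 2 3; do python3 -m handwheel '[[[35,50,-20],0]]' | sed -n 3p; done;  python3 - <<'E'
from h import *
st(); print(cur()[2].round(3))
E
```

```text
ee_rot: [-3.081, -0.899, 1.192]
ee_rot: [-3.093, -0.927, 1.195]
ee_rot: [-3.107, -0.955, 1.198]
 t 16.4 tcp [0.6101 0.4711 0.943 ] tz_mag [ 0.817  0.001 -0.577] yaw 68.63 graspmag [0.5713 0.0826 0.8535] F [-0.5 -0.6  0.5] w 0.583 j [0.469 0.523 0.309 0.606 1.527 1.054]
[[ 0.21   0.941  0.265]
 [ 0.538 -0.338  0.772]
 [ 0.816 -0.02  -0.577]]
```

```bash
cat >> h.py <<'E'
def g2t(G):
    "TCP world for grasp point at mag G with the present orientation"
    s,p,R=cur(); return m2w(np.array(G),pose)[0]-.155*R[:,2]
E
python3 - <<'E'
from kin import *
from h import *
import h
for G in([-.2,0,.35],[-.15,0,.15],[-.03,0,.082],[-.15,0,.082]):
    print(G,togo(g2t(G)), h.g2t(G).round(3))
s,p,R=cur()
q=s['joints']
for L6 in(.08,.14,.2):
    y,Q=fk(q,par(L6)); print(L6,(y-p).round(4),np.linalg.norm(Ro.from_matrix(Q@T90@R.T).as_rotvec()))
    for G in([-.2,0,.35],[-.15,0,.15],[-.03,0,.082],[-.15,0,.082]):
        z=ik(g2t(G),R,par(L6),q);print(G,z.cost<1e-9,z.x.round(2))
E
```

```text
[-0.2, 0, 0.35] [-85.41  10.27 -33.94] [ 0.437 -0.285  0.439]
[-0.15, 0, 0.15] [-98.86  10.61 -18.31] [ 0.453 -0.238  0.239]
[-0.03, 0, 0.082] [-97.48  10.58  -4.59] [ 0.492 -0.124  0.171]
[-0.15, 0, 0.082] [-104.41   10.74  -14.39] [ 0.453 -0.238  0.171]
0.08 [-0.0137 -0.0395 -0.0216] 8.32167577658555e-16
[-0.2, 0, 0.35] True [-0.82  0.04  1.81  0.83  1.79 -0.5 ]
[-0.15, 0, 0.15] True [-0.74  0.27  1.97  0.85  1.47 -0.74]
[-0.03, 0, 0.082] True [-0.51  0.37  2.02  1.01  1.25 -0.76]
[-0.15, 0, 0.082] True [-0.74  0.4   1.97  0.87  1.38 -0.84]
0.14 [0.0022 0.0068 0.0038] 8.32167577658555e-16
[-0.2, 0, 0.35] True [-0.9   0.1   1.79  0.79  1.81 -0.58]
[-0.15, 0, 0.15] True [-0.82  0.35  1.94  0.81  1.49 -0.81]
[-0.03, 0, 0.082] True [-0.61  0.43  2.    0.96  1.27 -0.83]
[-0.15, 0, 0.082] True [-0.82  0.48  1.93  0.82  1.4  -0.9 ]
0.2 [0.0182 0.0532 0.0291] 8.32167577658555e-16
[-0.2, 0, 0.35] True [-0.97  0.18  1.76  0.74  1.83 -0.66]
[-0.15, 0, 0.15] True [-0.9   0.42  1.89  0.76  1.5  -0.88]
[-0.03, 0, 0.082] True [-0.7   0.5   1.97  0.91  1.3  -0.9 ]
[-0.15, 0, 0.082] True [-0.9   0.55  1.88  0.77  1.42 -0.96]
```

```bash
python3 -m handwheel '[[[-4,0.5,-1.6],-0.024],[[-8.5,1,-3.4],-0.024],[[-13,1.6,-5.2],-0.024],[[-17.6,2.1,-7],-0.024],[[-22.2,2.7,-8.8],-0.024]]' 7.3 30| sed -n 2,3p; python3 -m handwheel '[[[-4.6,0.5,-1.8],0],[[-9.2,1,-3.6],0],[[-13.8,1.6,-5.4],0],[[-18.4,2.1,-7.2],0],[[-23,2.7,-9],0]]' | sed -n 2,3p;python3 - <<'E'
from h import *
st(); print(togo(g2t([-.2,0,.35])))
E
```

```text
tool_pos: [0.5631, 0.2764, 0.8154]
ee_rot: [3.134, -0.959, 1.246]
tool_pos: [0.5203, 0.0723, 0.6799]
ee_rot: [3.124, -0.961, 1.255]
 t 17.4 tcp [0.5203 0.0723 0.6799] tz_mag [ 0.82  -0.005 -0.573] yaw 71.89 graspmag [0.1654 0.0368 0.5911] F [-0.1 -0.6  0.2] w 0.855 j [-0.205 -0.178  1.615  0.949  1.539  0.173]
[-40.73   3.39 -16.11]
```

```bash
python3 -m handwheel '[[[-4.6,0.4,-1.8],0],[[-9.2,0.8,-3.6],0],[[-13.8,1.2,-5.4],0],[[-18.4,1.6,-7.2],0],[[-23,2,-9],0]]' | sed -n 2,3p;python3 -m handwheel '[[[-4.6,0.4,-1.8],0],[[-9.2,0.8,-3.6],0],[[-13.8,1.2,-5.4],0],[[-17,1.4,-7],0],[[-17,1.4,-7],0]]' | sed -n 2,3p;python3 - <<'E'
from h import *
st(); grab_frame('top'); st();print(togo(g2t([-.12,0,.13]))); print(cur()[2].round(3))
E
```

```text
tool_pos: [0.4727, -0.1296, 0.5442]
ee_rot: [3.113, -0.959, 1.263]
tool_pos: [0.4362, -0.2834, 0.4437]
ee_rot: [3.115, -0.958, 1.256]
 t 18.4 tcp [ 0.4362 -0.2834  0.4437] tz_mag [ 0.818 -0.012 -0.575] yaw 71.97 graspmag [-0.1986 -0.0006  0.3545] F [-0.   0.8 -0.7] w 0.851 j [-0.892  0.083  1.798  0.802  1.802 -0.598]
 t 18.45 tcp [ 0.4368 -0.2821  0.4453] tz_mag [ 0.819 -0.012 -0.574] yaw 72.25 graspmag [-0.197  -0.0007  0.3563] F [-0.5  0.7  0.3] w 0.853 j [-0.89   0.08   1.797  0.804  1.804 -0.597]
[-14.1   -0.48  19.3 ]
[[ 0.175  0.945  0.278]
 [ 0.547 -0.328  0.77 ]
 [ 0.819  0.017 -0.574]]
```

```bash
python3 -m handwheel '[[[-2.8,-0.1,3.9],0.01],[[-5.6,-0.2,7.7],0.02],[[-8.5,-0.3,11.6],0.02],[[-11.3,-0.4,15.4],0.02],[[-13,-0.5,18],0.02]]' | sed -n 2,3p;python3 -m handwheel '[[[-1.1,0,1.3],0],[[-1.1,0,1.3],0],[[-1.1,0,1.3],0]]' | sed -n 2,3p;python3 - <<'E'
from h import *
import cv2
st(); print(togo(g2t([-.045,0,.085]))); print(cur()[2].round(3))
for n,(u,v) in {'scene':(200,130),'top':(230,150)}.items():
    f=grab_frame(n); 
    cv2.imwrite(f'pics/e_{n}.png',cv2.resize(f[v:v+130,u:u+150],None,fx=5,fy=4.6,interpolation=cv2.INTER_CUBIC))
E
```

```text
tool_pos: [0.4597, -0.2106, 0.2347]
ee_rot: [3.138, -0.958, 1.23]
tool_pos: [0.4623, -0.2068, 0.2201]
ee_rot: [3.132, -0.957, 1.235]
 t 19.25 tcp [ 0.4623 -0.2068  0.2201] tz_mag [ 0.818 -0.013 -0.576] yaw 70.78 graspmag [-0.1177 -0.0004  0.1308] F [-0.2 -0.7 -0.2] w 0.853 j [-0.759  0.349  1.974  0.861  1.416 -0.834]
[ 0.44 -0.15  8.58]
[[ 0.19   0.942  0.278]
 [ 0.544 -0.336  0.769]
 [ 0.818  0.005 -0.576]]
```

View pics/e_scene.png

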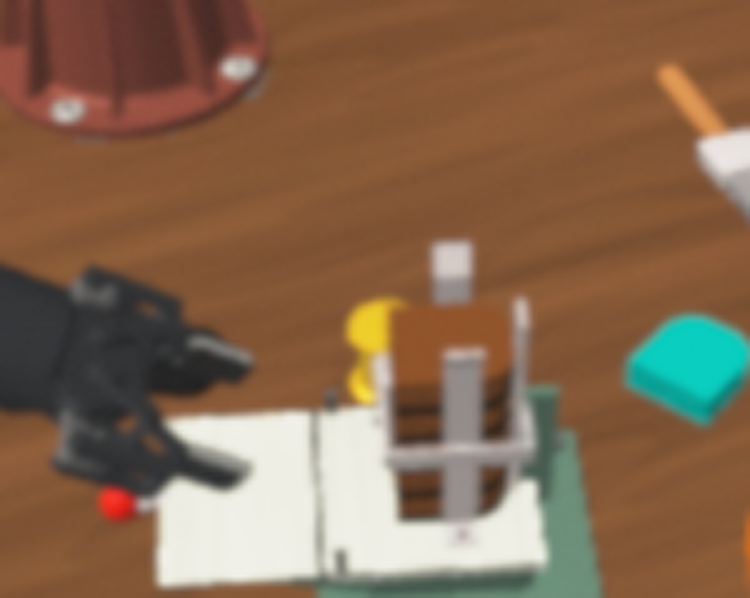

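View pics/e_top.png

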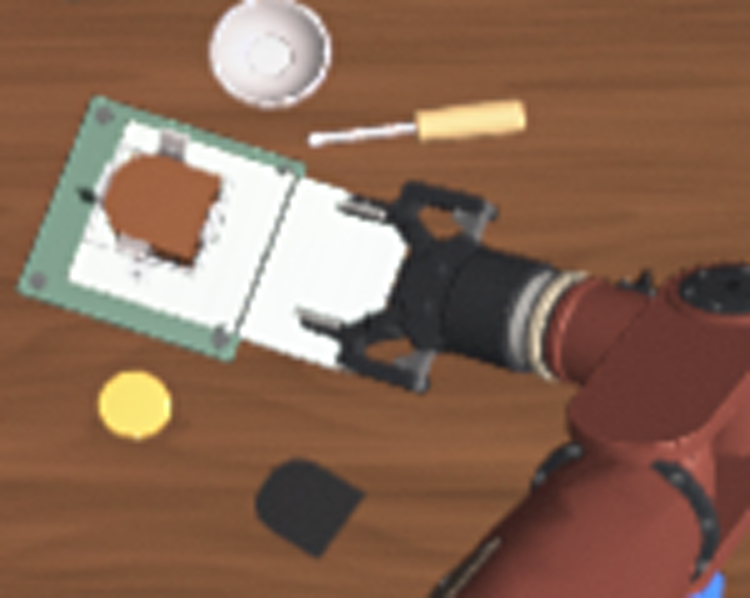

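```bash
python3 -m handwheel '[[[0.2,-0.1,3],0],[[0.4,-0.1,6],0],[[0.45,-0.1,8],0],[[0.45,-0.1,8.5],0],[[0.45,-0.1,8.5],0]]' | sed -n 2,4p;python3 - <<'E'
from h import *
import cv2
st(); print(togo(g2t([-.029,0,.082])))
for n,(u,v) in {'scene':(230,150),'top':(230,150)}.items():
    f=grab_frame(n); 
    cv2.imwrite(f'pics/f_{n}.png',cv2.resize(f[v:v+90,u:u+110],None,fx=7,fy=6.5,interpolation=cv2.INTER_CUBIC))
E
```

```text
tool_pos: [0.4865, -0.1399, 0.1762]
ee_rot: [3.126, -0.956, 1.239]
ft_force: [0.4, -0.5, 0.3]
 t 19.85 tcp [ 0.4865 -0.1399  0.1762] tz_mag [ 0.817 -0.015 -0.577] yaw 71.01 graspmag [-0.0467 -0.0019  0.0868] F [ 0.4 -0.5  0.3] w 0.857 j [-0.629  0.413  2.006  0.96   1.283 -0.856]
[ 0.63 -0.22  1.72]
```

View pics/f_scene.png

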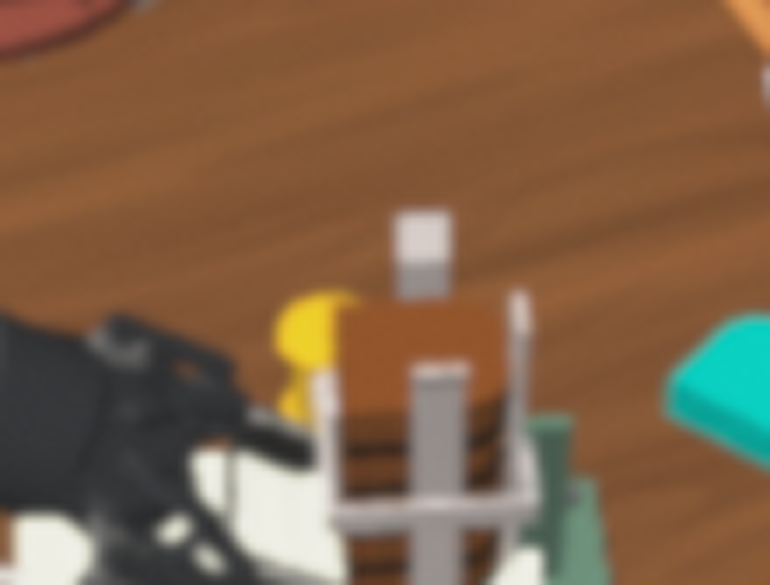

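View pics/f_top.png

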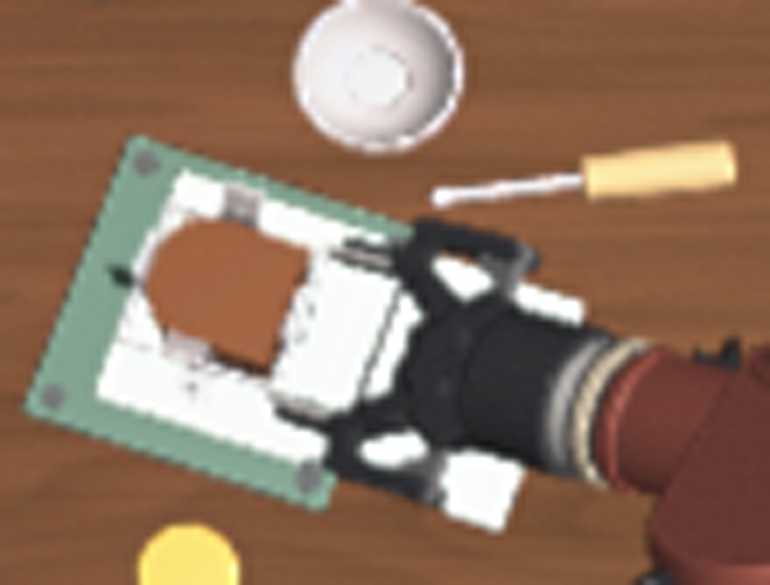

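```bash
python3 -m handwheel '[[[0.2,-0.1,0.6],0],[[0.5,-0.2,1.2],0],[[0.6,-0.2,1.7],0],[[0.6,-0.2,1.7],0]]' | sed -n 2,4p;python3 - <<'E'
from h import *
import cv2
st(); print(togo(g2t([-.025,0,.079])))
for n,(u,v) in {'scene':(230,180),'top':(230,150)}.items():
    f=grab_frame(n); 
    cv2.imwrite(f'pics/g_{n}.png',cv2.resize(f[v:v+90,u:u+110],None,fx=7,fy=6.5,interpolation=cv2.INTER_CUBIC))
E
```

```text
tool_pos: [0.4905, -0.1231, 0.1713]
ee_rot: [3.126, -0.956, 1.239]
ft_force: [-0.2, 0.1, -0.7]
 t 20.35 tcp [ 0.4905 -0.1231  0.1713] tz_mag [ 0.817 -0.015 -0.577] yaw 71.0 graspmag [-0.0295 -0.0003  0.0819] F [-0.2  0.1 -0.7] w 0.854 j [-0.597  0.417  2.015  0.984  1.258 -0.855]
[ 0.02 -0.04  0.54]
```

View pics/g_scene.png

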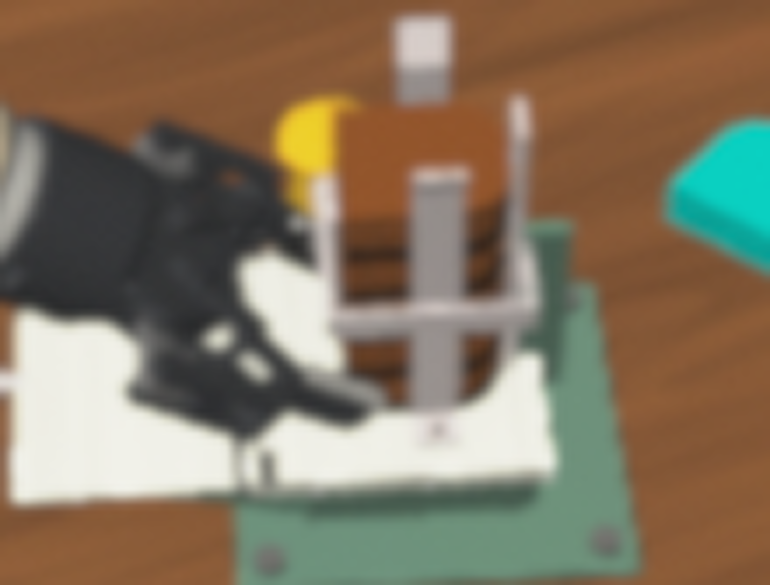

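View pics/g_top.png

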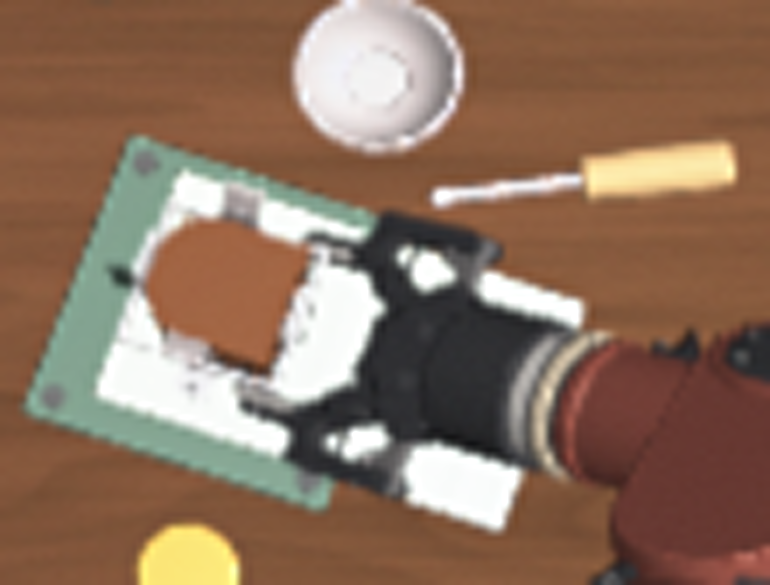

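```bash
python3 -m handwheel '[[[0,0,0.3],0],[[0,0,0.5],0],[[0,0,0.5],0]]' | sed -n 2,4p; python3 -m handwheel '[[[0,0,0],0],[[0,0,0],0],[[0,0,0],0],[[0,0,0],0]]' 5.5 30| sed -n 2,5p;python3 - <<'E'
from h import *
import cv2
st()
for n,(u,v) in {'scene':(230,180),}.items():
    f=grab_frame(n); 
    cv2.imwrite(f'pics/h_{n}.png',cv2.resize(f[v:v+90,u:u+110],None,fx=7,fy=6.5,interpolation=cv2.INTER_CUBIC))
E
```

```text
tool_pos: [0.492, -0.1195, 0.1683]
ee_rot: [3.126, -0.956, 1.239]
ft_force: [0.2, 0.1, -0.4]
tool_pos: [0.4918, -0.1194, 0.1684]
ee_rot: [3.127, -0.956, 1.239]
ft_force: [-1.3, 0.6, 1.8]
gripper_width: 0.694
 t 21.15 tcp [ 0.4918 -0.1194  0.1684] tz_mag [ 0.817 -0.015 -0.576] yaw 70.98 graspmag [-0.0255 -0.0002  0.079 ] F [-1.3  0.6  1.8] w 0.694 j [-0.589  0.423  2.015  0.99   1.251 -0.857]
```

View pics/h_scene.png

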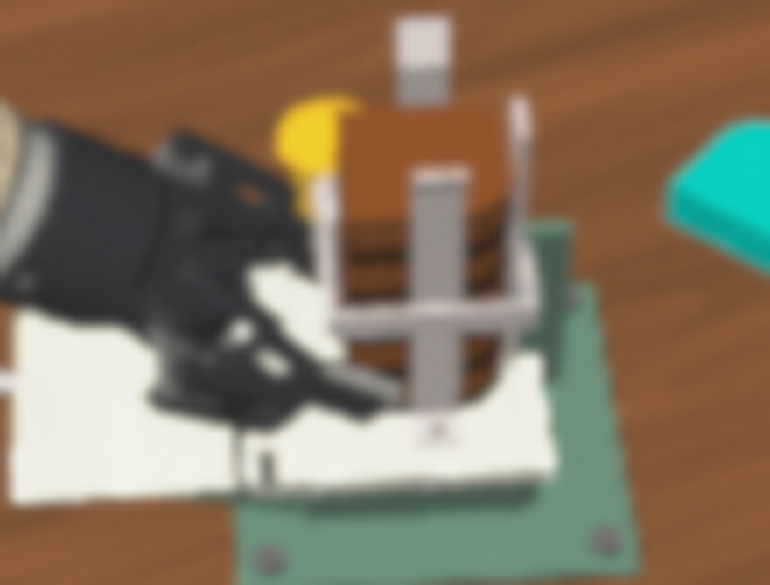

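```bash
python3 - <<'E'
from h import *
s,p,R=cur(); print((R.T@m2w([-.01,0,0],[0,0,pose[2]])[0]*100).round(4))
E
python3 -m handwheel '[[[-0.12,0,-0.16],0],[[-0.29,0,-0.41],0],[[-0.46,0,-0.65],0],[[-0.7,0,-0.98],0],[[-0.7,0,-0.98],0]]' 5.5 40| sed -n 2,5p;python3 - <<'E'
from h import *
import cv2
st()
for n,(u,v) in {'scene':(230,180),}.items():
    f=grab_frame(n); 
    cv2.imwrite(f'pics/i_{n}.png',cv2.resize(f[v:v+90,u:u+110],None,fx=7,fy=6.5,interpolation=cv2.INTER_CUBIC))
E
```

```text
[-0.5765  0.0121 -0.817 ]
tool_pos: [0.4882, -0.129, 0.168]
ee_rot: [3.128, -0.96, 1.238]
ft_force: [6.0, 10.1, -1.7]
gripper_width: 0.691
 t 21.7 tcp [ 0.4882 -0.129   0.168 ] tz_mag [ 0.819 -0.014 -0.574] yaw 70.95 graspmag [-0.0355  0.0001  0.0791] F [ 6.  10.1 -1.7] w 0.691 j [-0.61   0.426  2.012  0.979  1.265 -0.865]
```

View pics/i_scene.png

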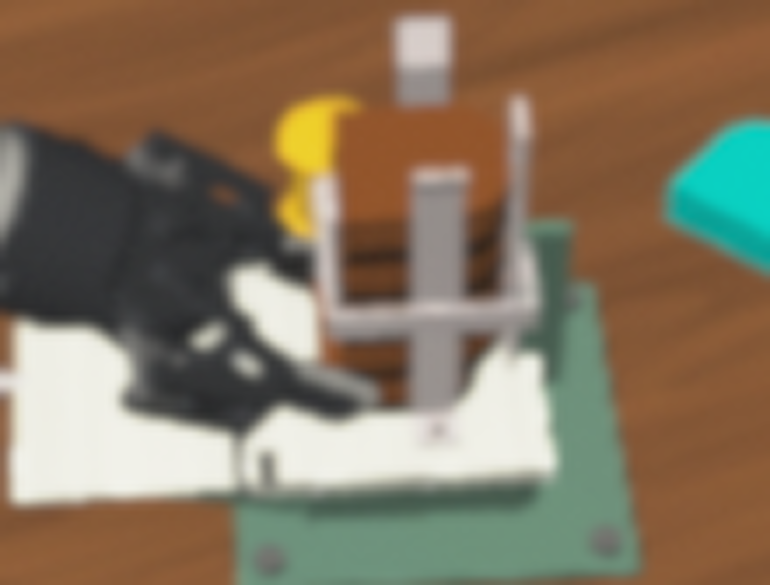

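```bash
python3 - <<'E'
from h import *
for nm,x,z in(('h1 moved10',-43,85),('h1 0',-33,85),('h2 at 0',-33,110),('h2 m10',-43,110),('h2 m1.5',-34.5,110),('h2 m1.5 b',-34.5,85),('h1 m10 b',-43,60)):
    for y in(30,-30):
        q=proj('scene',m2w([x/1000,y/1000,z/1000],pose))[0]; print(nm,y,((q-[230,180])*[7,6.5]).round())
E
```

```text
h1 moved10 30 [302. 267.]
h1 moved10 -30 [310. 377.]
h1 0 30 [327. 265.]
h1 0 -30 [336. 376.]
h2 at 0 30 [326. 227.]
h2 at 0 -30 [335. 338.]
h2 m10 30 [300. 228.]
h2 m10 -30 [309. 339.]
h2 m1.5 30 [322. 227.]
h2 m1.5 -30 [331. 338.]
h2 m1.5 b 30 [323. 265.]
h2 m1.5 b -30 [332. 376.]
h1 m10 b 30 [303. 304.]
h1 m10 b -30 [312. 414.]
```

```bash
python3 -m handwheel '[[[-0.3,0,-0.41],0],[[-0.6,0,-0.82],0],[[-0.9,0.02,-1.23],0],[[-1.15,0.02,-1.63],0],[[-1.44,0.03,-2.04],0]]' 5.5 40| sed -n 2,5p;python3 - <<'E'
from h import *
import cv2
st()
for n,(u,v) in {'scene':(230,180),}.items():
    f=grab_frame(n); 
    cv2.imwrite(f'pics/j_{n}.png',cv2.resize(f[v:v+90,u:u+110],None,fx=7,fy=6.5,interpolation=cv2.INTER_CUBIC))
E
```

```text
tool_pos: [0.4801, -0.152, 0.1678]
ee_rot: [3.128, -0.961, 1.238]
ft_force: [2.6, 5.8, -0.4]
gripper_width: 0.691
 t 22.25 tcp [ 0.4801 -0.152   0.1678] tz_mag [ 0.82  -0.014 -0.573] yaw 70.95 graspmag [-0.0598  0.0004  0.0791] F [ 2.6  5.8 -0.4] w 0.691 j [-0.656  0.432  2.003  0.949  1.293 -0.881]
```

View pics/j_scene.png

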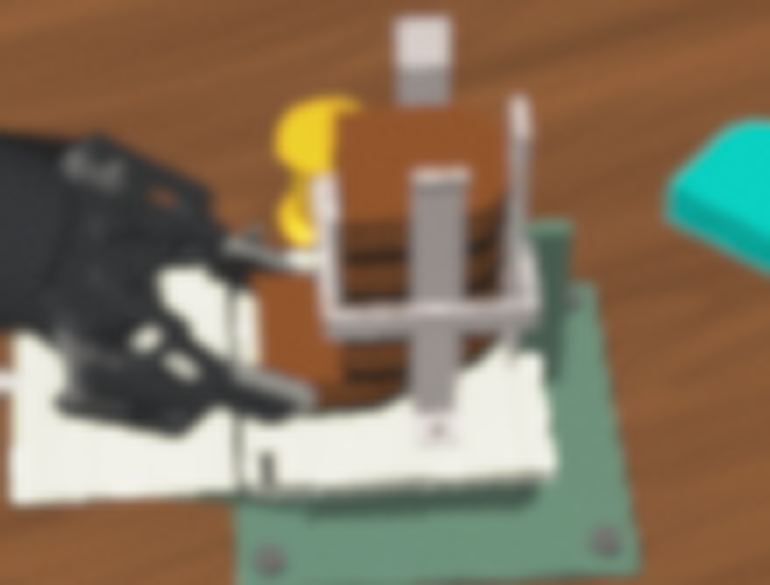

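```bash
python3 -m handwheel '[[[-0.34,0,-0.5],0],[[-0.68,0,-1.0],0],[[-1.02,0.02,-1.49],0],[[-1.36,0.02,-1.98],0],[[-1.7,0.03,-2.46],0]]' | sed -n 2,4p;python3 -m handwheel '[[[-0.34,0,-0.5],0],[[-0.68,0,-1.0],0],[[-1.02,0.02,-1.49],0],[[-1.36,0.02,-1.98],0],[[-1.7,0.03,-2.46],0]]' | sed -n 2,4p;python3 - <<'E'
from h import *
import cv2
st()
for n,(u,v) in {'scene':(210,180),}.items():
    f=grab_frame(n); 
    cv2.imwrite(f'pics/k_{n}.png',cv2.resize(f[v:v+90,u:u+110],None,fx=7,fy=6.5,interpolation=cv2.INTER_CUBIC))
E
```

```text
tool_pos: [0.47, -0.1807, 0.1678]
ee_rot: [3.129, -0.961, 1.238]
ft_force: [1.4, 3.1, -0.5]
tool_pos: [0.4601, -0.2097, 0.168]
ee_rot: [3.128, -0.96, 1.238]
ft_force: [0.8, 0.7, -1.6]
 t 23.3 tcp [ 0.4601 -0.2097  0.168 ] tz_mag [ 0.819 -0.014 -0.573] yaw 70.94 graspmag [-0.1209  0.0004  0.0791] F [ 0.8  0.7 -1.6] w 0.69 j [-0.767  0.453  1.969  0.873  1.357 -0.916]
```

View pics/k_scene.png

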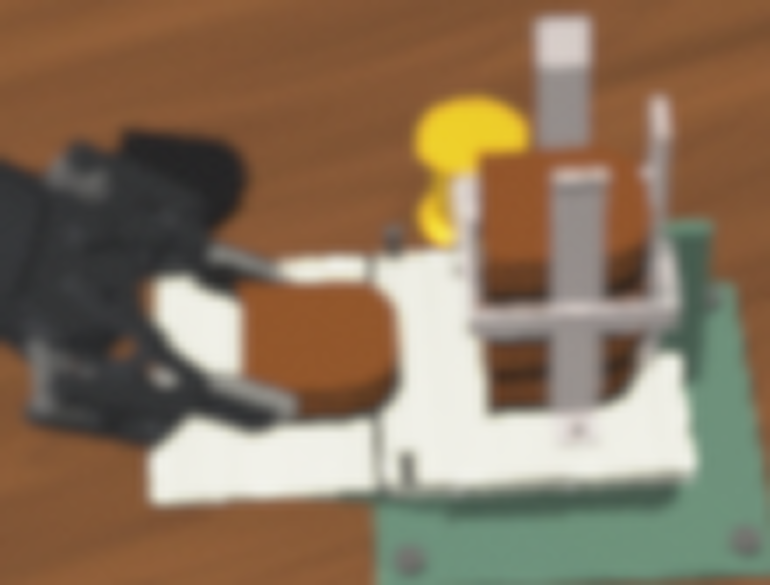

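```bash
python3 -m handwheel '[[[-0.32,0,-0.45],0],[[-0.64,0,-0.9],0],[[-0.95,0.02,-1.35],0],[[-1.27,0.03,-1.8],0],[[-1.33,0.03,-1.75],0]]' | sed -n 2,4p; python3 -m handwheel '[[[0,0,0],0],[[0,0,0],0],[[0,0,0],0]]' 7.4 | sed -n 2,5p; python3 - <<'E'
from h import *
import cv2
st()
for n,(u,v) in {'scene':(200,180),'top':(230,150)}.items():
    f=grab_frame(n); 
    cv2.imwrite(f'pics/l_{n}.png',cv2.resize(f[v:v+90,u:u+110],None,fx=7,fy=6.5,interpolation=cv2.INTER_CUBIC))
E
```

```text
tool_pos: [0.4529, -0.232, 0.1673]
ee_rot: [3.126, -0.959, 1.238]
ft_force: [-0.4, 0.0, -1.3]
tool_pos: [0.453, -0.2318, 0.1674]
ee_rot: [3.126, -0.96, 1.238]
ft_force: [-0.2, -0.8, -0.4]
gripper_width: 0.863
 t 24.15 tcp [ 0.453  -0.2318  0.1674] tz_mag [ 0.819 -0.016 -0.574] yaw 70.96 graspmag [-0.1442 -0.0004  0.0784] F [-0.2 -0.8 -0.4] w 0.863 j [-0.806  0.465  1.951  0.847  1.379 -0.929]
```

View pics/l_scene.png

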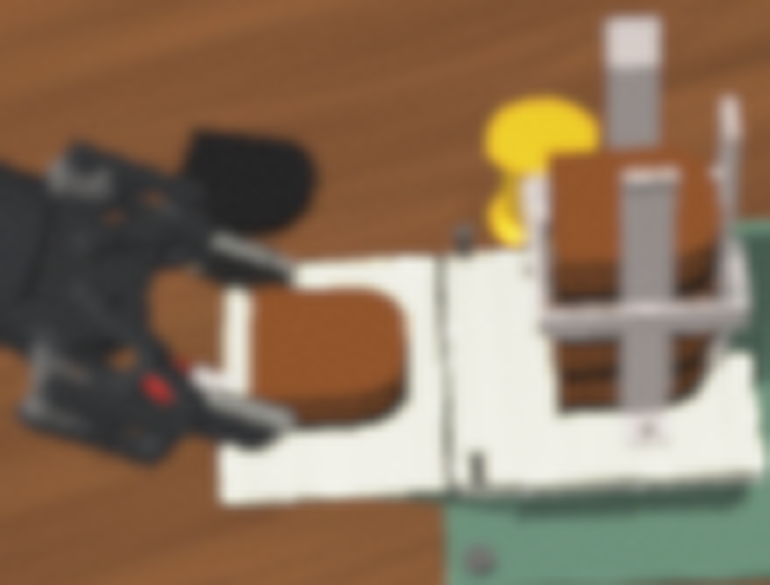

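View pics/l_top.png

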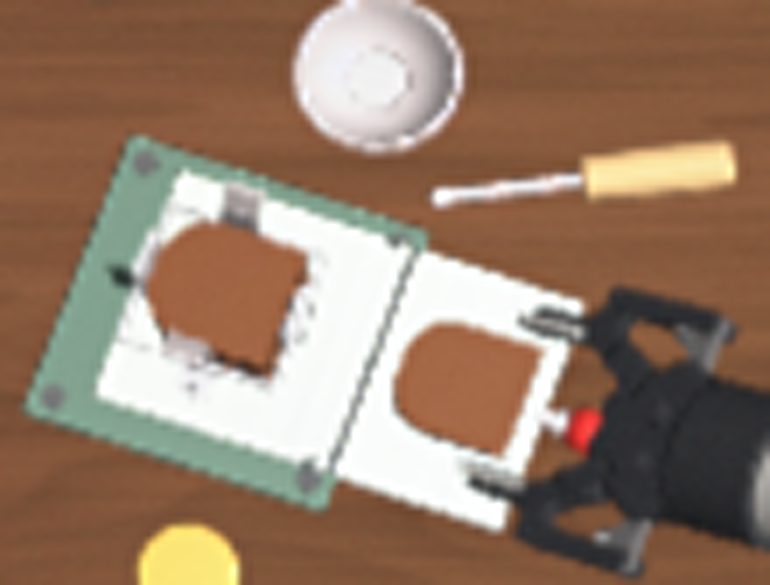

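```bash
python3 -m handwheel '[[[0.8,0,-1.5],0],[[2,0,-4],0],[[3.5,0,-7.5],0],[[5,0,-11],0],[[6,0,-14],0]]' | sed -n 2,4p; python3 -m handwheel '[[[1,0,-4],0],[[1,0,-6],0],[[1,0,-6],0],[[1,0,-6],0]]' | sed -n 2,5p; python3 - <<'E'
from h import *
import cv2
st()
for n,(u,v) in {'scene':(200,160),'top':(230,150)}.items():
    f=grab_frame(n); cv2.imwrite(f'pics/full_{n}.png',f)
    cv2.imwrite(f'pics/m_{n}.png',cv2.resize(f[v:v+100,u:u+110],None,fx=7,fy=6,interpolation=cv2.INTER_CUBIC))
for n in('scene','top'):
    for l in('heel1_mid','flap_knob'):
        for d in search_frame(n,l)[:6]:
            p=d['point']; c,s_=np.cos(pose[2]),np.sin(pose[2]); dx,dy=p[0]-pose[0],p[1]-pose[1]
            print(n,l,round(d['conf'],2),'mag',np.round([c*dx+s_*dy,-s_*dx+c*dy,p[2]],3))
E
```

```text
tool_pos: [0.4245, -0.3081, 0.3001]
ee_rot: [3.122, -0.958, 1.242]
ft_force: [1.4, 0.2, -0.2]
tool_pos: [0.4091, -0.3487, 0.3432]
ee_rot: [3.122, -0.958, 1.241]
ft_force: [-0.3, 1.3, -0.3]
gripper_width: 0.866
 t 25.15 tcp [ 0.4091 -0.3487  0.3432] tz_mag [ 0.818 -0.018 -0.575] yaw 71.13 graspmag [-0.2691  0.0028  0.254 ] F [-0.3  1.3 -0.3] w 0.866 j [-1.     0.256  1.802  0.724  1.737 -0.788]
scene heel1_mid 0.75 mag [-0.122 -0.008  0.082]
scene heel1_mid 0.75 mag [-0.021 -0.029  0.059]
scene flap_knob 0.64 mag [-0.121 -0.026  0.062]
scene flap_knob 0.21 mag [-0.032  0.13   0.058]
top heel1_mid 0.65 mag [-0.124 -0.004  0.088]
top flap_knob 0.9 mag [-0.123  0.011  0.06 ]
top flap_knob 0.57 mag [-0.125 -0.002  0.088]
```

View pics/m_scene.png

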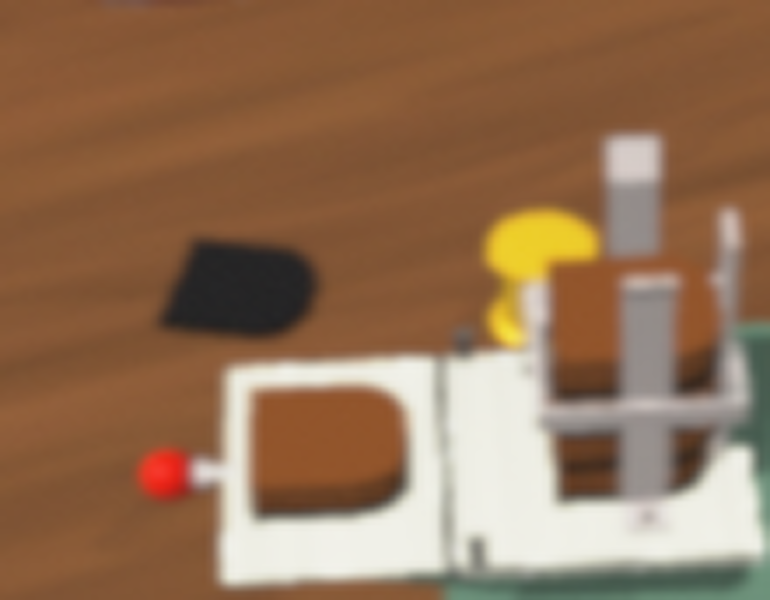

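View pics/full_top.png

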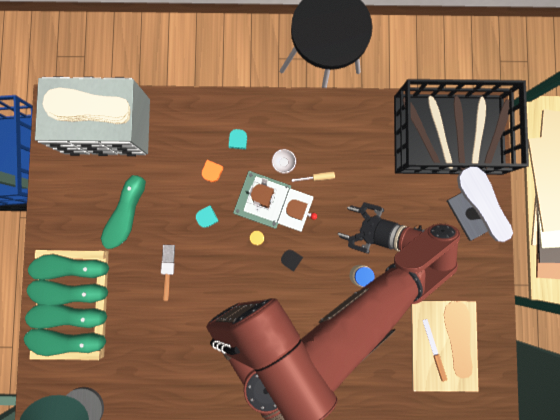

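```bash
python3 - <<'E'
from station import *
print(sense()['t'],sense()['ft_force'].round(1)); print(close_job())
E
```

```text
25.45 [-0.2  0.  -0.2]
the job is handed in; nothing more can be done
None
```

The flap is down on its stop, heel 1 lies flat on it, and the other four heels have dropped one place. I handed the job in at 25.5 s; the interface gives no verdict.

**What I did**
- **Flap:** I gripped the ball knob with the jaws along the hinge axis and walked it through its arc. I let go only once it was on the stop, where the wrist read about 8 N upward.
- **Tilting the tool:** A tool pointing straight down could not reach past the band to the bottom heel, and the rows only turn about the tool's z. I got about 55° of tilt by repeatedly commanding poses just out of reach.
- **Heel:** I then reached in from the front, gripped heel 1 by its bare sides (59 mm measured, 60 mm true), drew it about 118 mm onto the flap, released it and backed away.

**Last checks**
- **Pictures:** Heel 1 lies flat and wholly on the lowered flap. The stack is upright and one place lower behind the gate. The top piece, bowl, awl, spool and brush look unmoved, and the jar is where it was. The arm hid the hammer, so I could not check it.
- **Heel position:** The search networks put heel 1's visible surface at x −122 to −124 mm and y −4 to −8 mm in the magazine frame. That is inside the allowed −92 to −150 mm and ±30 mm. My own estimate from the draw was about −118 mm.
- **Contact:** The wrist force was about 0 at the end, with the arm clear of everything.

**What disagreed or stood out**
- The last search for the knob reported the flap or the heel instead. The picture shows the knob in its lowered place.
- Joint 3 read 0.308 to 0.309 against its limit of 0.31 while I was tilting the tool. No fault was reported.

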